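# Load and seal the flush-hatch repair transport case

## Task

The red-lidded cassettes and yellow drill handpieces on the bench go away for repair in the stackable steel transport case: flip up the ring pull recessed in its flush hatch, lift the hatch wide open by it, and put every one of them inside, each lying flat on its underside, leaving the teal-lidded cassettes and the steel bowl beside them where they are. Then lower the hatch gently until it is fully shut and fold the ring flat into its recess. Only then take the hand roller from its stand, roll firmly along the raised blue seal strip at the hatch's edge (with the roller, not the gripper) until its whole length is flush, and put the roller back upright in its stand.

Things in the scene. Friction and masses are not known exactly. Their poses are not given: they have to be found in the camera images.
- well (a point): Transport case, stainless steel, 260 (x, from -135 to 125 about this point) x 270 (y) x 74 mm high, fixed to the bench. This point is the centre of the well's floor, 10 mm above the bench; its x axis points from the seal strip side (near the robot) to the hinge side, z up. The well is x -97..95, y -108..108 mm about it, 64 mm deep to the deck; instruments higher than 40 mm would foul the hatch.
- hatch (a joint): Angle (rad) of the flush aluminium hatch, 0 shut and flush with the deck, 1.65 fully open (a little past upright). Stiff friction hinge: it stays wherever it is left; lifting takes about 10 N at the ring.
- hatch_hinge (a point): Middle of the hatch's hinge line, at deck height (74 mm), on the far side of the well. The point moves with the hatch; its origin stays on the hinge line. In its frame (x along the hatch away from its free edge, y along the hinge line, z out of the hatch's outer face) the hatch is a 4 mm plate, x -188..-2, y -105..105 mm. The ring's recess, 18 mm deep with a 2.5 mm pan below it that stands out of the hatch's underside, is x -178..-80, y -42..42 mm.
- ring (a joint): Angle (rad) of the brass ring pull relative to the hatch: 0 flat in its recess, top flush with the hatch; 1.57 standing square to the hatch; 1.6 its stop. It pivots on a line parallel to the hinge line, 88 mm from it and 4 mm below the outer face; light friction keeps it where it is left.
- ring_bar (a point): Middle of the free bar of the ring (round bar 8 mm thick, straight for 28 mm along the hatch's y), 52 mm from the ring's pivot, on the side of the hatch's free edge when flat. The opening inside the ring is 46 mm wide (y) and about 44 mm long; the recess runs on 38 mm past the bar's centre towards the free edge, so a finger fits on either side of the bar.
- seal: The whole blue seal strip: six rigid links end to end in a groove in the case's deck along the hatch's free edge, 204 mm long (y), 20 mm wide. Origin: middle of the strip at deck height (the top of a flush link), y along the strip, z up.
- link0 (a joint): How far (m) link 1 of the seal strip, 34 mm long, counted from the strip's y negative end (centre y -85 mm from the strip's middle), has been pressed in: about 0 when it stands 4 mm above the deck, 0.004 when flush at its stop. It needs about 5 N and stays where it is pressed.
- link1 (a joint): How far (m) link 2 of the seal strip, 34 mm long, counted from the strip's y negative end (centre y -51 mm from the strip's middle), has been pressed in: about 0 when it stands 4 mm above the deck, 0.004 when flush at its stop. It needs about 5 N and stays where it is pressed.
- link2 (a joint): How far (m) link 3 of the seal strip, 34 mm long, counted from the strip's y negative end (centre y -17 mm from the strip's middle), has been pressed in: about 0 when it stands 4 mm above the deck, 0.004 when flush at its stop. It needs about 5 N and stays where it is pressed.
- link3 (a joint): How far (m) link 4 of the seal strip, 34 mm long, counted from the strip's y negative end (centre y 17 mm from the strip's middle), has been pressed in: about 0 when it stands 4 mm above the deck, 0.004 when flush at its stop. It needs about 5 N and stays where it is pressed.
- link4 (a joint): How far (m) link 5 of the seal strip, 34 mm long, counted from the strip's y negative end (centre y 51 mm from the strip's middle), has been pressed in: about 0 when it stands 4 mm above the deck, 0.004 when flush at its stop. It needs about 5 N and stays where it is pressed.
- link5 (a joint): How far (m) link 6 of the seal strip, 34 mm long, counted from the strip's y negative end (centre y 85 mm from the strip's middle), has been pressed in: about 0 when it stands 4 mm above the deck, 0.004 when flush at its stop. It needs about 5 N and stays where it is pressed.
- redA_c (a point): Red-lidded closed steel instrument cassette, 62 (x) x 38 (y) x 36 mm high; point at its centre, half-way up (18 mm). To be loaded. May be absent.
- redB_c (a point): Red-lidded closed steel instrument cassette, 62 (x) x 38 (y) x 36 mm high; point at its centre, half-way up (18 mm). To be loaded. May be absent.
- drillA_c (a point): Yellow drill handpiece lying on its flat underside with a square dark rear end, 78 mm long (x, from -41 to +37), 28 to 30 mm wide and high; point at its centre, half-way up (15 mm). To be loaded. May be absent.
- drillB_c (a point): Yellow drill handpiece lying on its flat underside with a square dark rear end, 78 mm long (x, from -41 to +37), 28 to 30 mm wide and high; point at its centre, half-way up (15 mm). To be loaded. May be absent.
- tealA_c (a point): Teal-lidded cassette, same size as the red ones, 62 x 38 x 36 mm; centre point, half-way up. Not for repair: stays where it is.
- tealB_c (a point): Teal-lidded cassette, same size as the red ones, 62 x 38 x 36 mm; centre point, half-way up. Not for repair: stays where it is.
- roller_grip (a point): Hand roller, standing upright: grip point in the dark handle (22 mm thick along the roller's x, 30 mm along its y, from 60 to 130 mm above its foot), 100 mm above the foot. The roller's x is the direction it rolls in, its y the wheel's axle; it is the same either way round. It may lean up to 0.1 rad in its stand.
- roller_foot (a point): Lowest point of the roller's orange wheel (radius 18 mm, 22 mm wide, free turning) when the roller is upright. Steel fork 36 (x) x 35 (y) mm around it.
- stand_in (a point): Roller stand (fixed): square pocket of clear acrylic on a steel foot, 42 x 42 mm inside, with a white mouth flared to about 55 mm; this point is the centre of the pocket's floor, 8 mm above the bench; rim of the flare 78 mm above the bench. Its x is the roller's rolling direction when parked (either way round).
- dish: Steel bowl, 110 mm across, 40 mm high; origin at its foot. Stays where it is.
Things that resemble listed ones, but are neither listed nor needed, are in the scene too. What is shaped like the part that bears drillA_c but green or purple is not meant. What is shaped like the part that bears drillB_c but green is not meant.

How it is judged:
By the outcome, as a careful person would: the job done as asked, in the order asked, and still so for the second after the job is handed in, with the robot touching nothing.
Of redA, redB, drillA, drillB only 2 to 4 are there at a start; the rules pass over those that are not, and their reading is None.
At some moment in a run one of redA, redB, drillA, drillB may be knocked a few centimetres aside while the robot is not near it.
It also fails if it takes over 210 s, if anything falls off the work surface, if the arm or the gripper's body presses on something with over 40 N, if the wrist force passes 120 N, or if a joint passes its speed limit or range.

## Robot

A 6-joint arm with a two-finger parallel gripper is mounted at the origin on the work surface. World frame = base frame: x ahead of the robot, y to its left, z up, the work surface at z = 0. Lengths are in m, angles in degrees, forces in N, time in s.
With the tool pointing down it reaches from about 0.35 to 0.875 m from the base axis. Payload 4.2 kg.
Tool frame: the origin (TCP) lies midway between the tips of the shut fingers; the grasp point (between the pads) lies 19 mm behind it (r.tcp_to_grasp is the distance from the TCP to the grasp point, in m); z points along the fingers, y is the direction in which the jaws open and shut (so a half turn about z gives the same grasp; the last joint's range is limited). The gripper opens to 87 mm and grips with 3 to 60 N. Pads are 19 mm wide; open, the fingers measure 117 mm over their backs; the gripper's body (75 mm by 190 mm) begins 51 mm behind the grasp point.
Start: joints at [91.478, 22.042, 0.453, 0, -68.411, -14.817], TCP at [0.144, 0.608, 0.223] pointing down, gripper open.
Joint ranges: [-179.83, 179.83], [-69.29, 118.12], [-61.27, 80.66], [-181.25, 117.63], [-171.15, -9.14], [-177.46, 177.46]. Speed limits (degrees/s): [159.86, 159.86, 180, 180, 180, 180].

## Interface

Orientations are given as a 3x3 rotation matrix whose columns are the frame's x, y, z axes.
In Python, from bench import telemetry, vision, order, nets, r gives the robot as it stands. The module is installed in compiled form; this text tells all that it offers.
- The arm moves only by the tool step_arm, never from a script. Its argument "rows" is a list that holds one entry, the list of rows, each a list of 7 numbers: the shift along the tool's x, y, z in cm, then the turn, a rotation vector about the tool's x, y, z in rad, then the finger opening in cm, from 0 to 8.7. A call has exactly 5 rows; each row shifts and turns the commanded pose from where the row before left it, along the tool's axes as they then stand; what a row does not reach is not made up. A row lasts 1/10 s, in which the tool goes at most 50 mm and 8.59 degrees, less where a joint would pass 70% of its speed; a pose out of reach is approached as far as the arm can. A call is refused whole if a number of a shift passes 5 or a number of a turn 0.15, either way. A call with a gripper value outside its range is refused whole. The fingers move at their own pace and stop on an object; "newtons" is the grip in N (left out, the last holds). Time passes only in rows, so rows that do not move let the fingers close, or fill a call up. It gives the time, the measured TCP pose, the force and the opening at its end, in the units of the state.
- telemetry.state(): the state, without advancing time (a new reading comes with each control period).
- vision.read_camera(name): name is "side" or "top"; returns (picture, depth): 420x560x3 uint8, blue, green, red; 420x560 float32, m along the optical axis (not along the pixel's ray), 0 where there is no reading.
- vision.camera_params(name): a dict with "fovy" (degrees; the focal length in pixels is half the picture's height over the tangent of half this angle, whatever the lens; pixels are square), "cx", "cy" (the principal point, pixels), "R" (3x3) and "t" (3): a world point X has camera coordinates R X + t. Camera axes: x right, y down, z forward; pixel columns grow to the right and rows downward; lengths in m; the calibration is good to about 2 mm. A picture is of the moment at which its call begins. camera_params takes no time and is no camera call.
- order.hand_in(): hands the job in, once; it reports no verdict.
Trained networks look in the newest picture that a camera, given by its name, has taken for a name from the list of things; names that differ only in an ending like _2 or _b are one class to them, and where a whole thing is asked for, a point or a joint stands for the part that bears it (a point fixed in the world has none). Each returns a list of dicts, best first, with "p" (0 to 1); they miss things now and then, are a little off and sometimes report something else, mostly with a low value. They report only what shows in the picture. A call takes as long as a camera call. They do not tell look-alikes from the thing itself.
- nets.boxes_of(camera, thing): "xyz" ([x, y, z] in m, in world coordinates, good to about 4 mm: the middle of the surface that is visible of it).
The state is a dict: "time": time; "q": joint angles; "joint_vel": joint speeds; "joint_torque": joint torques, N m; "eef_pos": TCP position; "tcp_rot": TCP orientation; "ft_force": force on the tool from outside, world axes, zero at the start; "torque": the same for the moment, N m; "finger_gap": opening from 0.0 (shut) to 1.0 (fully open).
Only numpy, scipy, OpenCV 4.12 (cv2) and the standard library are available. Lean on these libraries where they do the work, as an engineer would, in place of code of your own. Each camera call takes 0.05 s, during which the arm holds its last target. There are 200 camera calls.

## Working session

There is one attempt and no reset: what is moved stays moved. The work goes in short steps, Python scripts to look and compute and a tool call to move; the robot and the scene stay as the last step left them, time stands still between calls to the robot, and variables do not carry over. Pictures are saved under pics/ and viewed, about 12 in all and at most 16, crops included, and the job is handed in when it is done.

Besides the shell and the picture viewer there is one more tool, called by a JSON object that holds its "fn" and its "kwargs", one argument or row to a line. step_arm: Moves the arm, as the interface text tells. Its arguments: {"type":"object","properties":{"rows":{"type":"array"},"newtons":{"type":"number"}},"required":["rows"]}

```bash
mkdir -p pics
cat > h.py <<'E'
import numpy as np, cv2
from bench import telemetry, vision, order, nets, r
def cam(n,save=None):
    p,d=vision.read_camera(n); c=vision.camera_params(n)
    if save: cv2.imwrite('pics/'+save,p)
    return p,d,c
def world(c,d,u,v):
    u=np.asarray(u,float);v=np.asarray(v,float)
    h=d.shape[0];f=h/2/np.tan(np.radians(c['fovy'])/2)
    z=d[np.round(v).astype(int),np.round(u).astype(int)]
    P=np.stack([(u-c['cx'])/f*z,(v-c['cy'])/f*z,z],-1)
    return (P-np.array(c['t']))@np.array(c['R'])
def cloud(c,d):
    h,w=d.shape;u,v=np.meshgrid(np.arange(w),np.arange(h))
    return world(c,d,u,v)
def st():
    s=telemetry.state(); np.set_printoptions(precision=4,suppress=True)
    print('t',s['time'],'pos',np.array(s['eef_pos']),'F',np.array(s['ft_force']),'gap',s['finger_gap']); print(np.array(s['tcp_rot']),'q',np.array(s['q'])); return s
E
python3 - <<'E'
from h import *
st()
for n in ('top','side'):
    p,d,c=cam(n,n+'0.png'); print(n,c)
    for t in ['hatch','ring','seal','redA_c','drillA_c','tealA_c','roller_grip','roller_foot','stand_in','dish','ring_bar','hatch_hinge','well']:
        try: print(t,[(round(x['p'],2),np.round(x['xyz'],3).tolist()) for x in nets.boxes_of(n,t)])
        except Exception as e: print(t,e)
E
```

```text
t 0.0 pos [0.144  0.6076 0.2215] F [-0.2251  0.2438 -0.6492] gap 0.9967978366104011
[[ 0.973  -0.2309 -0.0004]
 [-0.2309 -0.973  -0.0021]
 [ 0.0001  0.0022 -1.    ]] q [ 91.4783  22.0893   0.3793  -0.03   -68.4107 -14.8189]
top {'fovy': 48.107671785332016, 'cx': 277.66437393165006, 'cy': 213.7382596515356, 'R': array([[ 0.1056, -0.9944,  0.0002],
       [-0.9733, -0.1034, -0.205 ],
       [ 0.2039,  0.0215, -0.9788]]), 't': array([-0.0247,  0.5173,  1.2017])}
hatch [(0.69, [0.58, -0.099, 0.075]), (0.23, [0.674, 0.223, 0.019])]
ring [(0.78, [0.56, -0.096, 0.074]), (0.23, [0.441, -0.354, 0.064])]
seal [(0.72, [0.463, -0.096, 0.078])]
redA_c []
drillA_c [(0.65, [0.453, 0.198, 0.02]), (0.56, [0.33, 0.211, 0.028]), (0.53, [0.378, 0.088, 0.03]), (0.34, [0.463, -0.096, 0.081])]
tealA_c [(0.91, [0.55, 0.317, 0.033]), (0.62, [0.462, -0.097, 0.079])]
roller_grip [(0.68, [0.46, -0.083, 0.077]), (0.52, [0.447, -0.356, 0.101]), (0.29, [0.438, 0.315, 0.028])]
roller_foot [(0.81, [0.446, -0.356, 0.1])]
stand_in [(0.9, [0.44, -0.351, 0.065])]
dish [(0.89, [0.671, 0.226, 0.014]), (0.37, [0.579, -0.10
[... 540 characters left out ...]
2]), (0.27, [0.435, -0.379, 0.049])]
seal [(0.56, [0.462, -0.102, 0.079])]
redA_c [(0.3, [0.461, -0.106, 0.079])]
drillA_c [(0.79, [0.454, 0.19, 0.022]), (0.56, [0.376, 0.08, 0.024]), (0.56, [0.327, 0.199, 0.028])]
tealA_c [(0.61, [0.544, 0.304, 0.033])]
roller_grip [(0.85, [0.44, -0.368, 0.102])]
roller_foot [(0.86, [0.437, -0.37, 0.103]), (0.3, [0.463, -0.105, 0.078]), (0.19, [0.545, 0.309, 0.032])]
stand_in [(0.96, [0.432, -0.375, 0.048]), (0.74, [0.459, -0.05, 0.079])]
dish [(0.67, [0.678, 0.232, 0.024]), (0.19, [0.564, -0.107, 0.074])]
ring_bar [(0.57, [0.56, -0.107, 0.073]), (0.52, [0.453, 0.191, 0.026])]
hatch_hinge [(0.88, [0.58, -0.104, 0.075])]
well [(0.68, [0.551, -0.129, 0.077])]
```

```bash
ls pics
```

```text
side0.png
top0.png
```

View pics/top0.png

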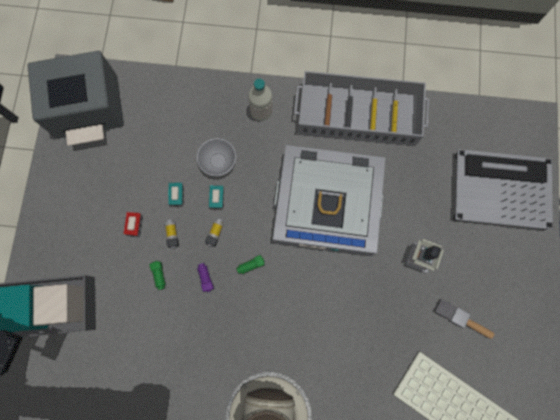

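View pics/side0.png

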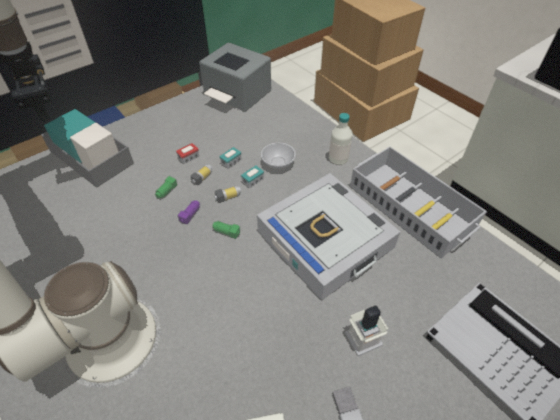

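```bash
cat >> h.py <<'E'
def blobs(n,p,d,c,lo,hi,roi=None,zmin=0.004,minpx=15):
    P=cloud(c,d);hsv=cv2.cvtColor(p,cv2.COLOR_BGR2HSV)
    m=cv2.inRange(hsv,np.array(lo),np.array(hi))
    m&=((P[...,2]>zmin)*255).astype(np.uint8)
    k,l,s,ce=cv2.connectedComponentsWithStats(m)
    for i in range(1,k):
        if s[i,4]>=minpx:
            Q=P[l==i]; q=Q[:,:2]-Q[:,:2].mean(0); w,V=np.linalg.eigh(q.T@q)
            a=V[:,1]; e=q@a; e2=q@V[:,0]
            print(n,'px',ce[i].round(),'n',s[i,4],'mean',Q.mean(0).round(4),'zmax',Q[:,2].max().round(4),'ang',np.degrees(np.arctan2(a[1],a[0])).round(1),'len',np.ptp(e).round(4),np.ptp(e2).round(4),'mid',(Q[:,:2].mean(0)+a*(e.max()+e.min())/2+V[:,0]*(e2.max()+e2.min())/2).round(4))
def clusters(n,p,d,c,x0,x1,y0,y1,z0=0.006,z1=0.06):
    P=cloud(c,d); m=((P[...,2]>z0)&(P[...,2]<z1)&(P[...,0]>x0)&(P[...,0]<x1)&(P[...,1]>y0)&(P[...,1]<y1)).astype(np.uint8)
    k,l,s,ce=cv2.connectedComponentsWithStats(m)
    for i in range(1,k):
        if s[i,4]>40:
            Q=P[l==i]; zt=np.percentile(Q[:,2],95); T=Q[Q[:,2]>zt-0.007]
            R=cv2.minAreaRect(T[:,:2].astype(np.float32)*1000)
            print(n,'px',ce[i].round(),'n',s[i,4],'ztop',zt.round(4),'rect',np.round(R[0],1),np.round(R[1],1),round(R[2],1),'bgr',p[l==i].mean(0).round())
E
python3 - <<'E'
from h import *
for n in ('top','side'):
    p,d,c=cam(n)
    print('table',n,np.median(cloud(c,d)[240:260,300:340][...,2]) if n=='top' else '')
    print('yellow');blobs(n,p,d,c,(18,100,90),(35,255,255))
    print('red');blobs(n,p,d,c,(0,140,80),(8,255,255));blobs(n,p,d,c,(172,140,80),(180,255,255))
    print('blue');blobs(n,p,d,c,(100,140,70),(125,255,255),minpx=100)
    print('cl');clusters(n,p,d,c,0.3,0.75,0.05,0.5)
p,d,c=cam('top')
P=cloud(c,d)
m=(P[...,2]>0.068)&(P[...,2]<0.076)&(P[...,0]>0.4)&(P[...,0]<0.75)&(P[...,1]>-0.3)&(P[...,1]<0.08)
Q=P[m];print('deck',len(Q),Q[:,2].mean(),cv2.minAreaRect(Q[:,:2].astype(np.float32)*1000))
m=(P[...,2]>0.085)&(P[...,0]>0.38)&(P[...,0]<0.52)&(P[...,1]<-0.29)&(P[...,1]>-0.42)
Q=P[m];print('roller',len(Q),Q.mean(0),Q.min(0),Q.max(0))
cr=lambda a,x,y,w,h,s:cv2.resize(a[y:y+h,x:x+w],None,fx=s,fy=s,interpolation=cv2.INTER_CUBIC)
A=cr(p,110,170,130,130,3);B=cr(p,265,140,130,130,3)
cv2.imwrite('pics/c1.png',np.hstack([A,B]))
E
```

```text
table top 0.0029255968544073816
yellow
top px [373. 114.] n 157 mean [ 0.8386 -0.2089  0.031 ] zmax 0.0389 ang 179.5 len 0.0951 0.0149 mid [ 0.8391 -0.2094]
top px [394. 116.] n 159 mean [ 0.834  -0.2671  0.0388] zmax 1.2822 ang 159.9 len 0.6818 0.0785 mid [ 0.5677 -0.1507]
top px [329. 206.] n 151 mean [ 0.5483 -0.1018  0.0724] zmax 0.0797 ang 87.1 len 0.0633 0.0551 mid [ 0.5551 -0.1025]
top px [216. 229.] n 107 mean [0.4633 0.1937 0.025 ] zmax 0.0346 ang 169.3 len 0.0308 0.0259 mid [0.4635 0.1948]
top px [170. 230.] n 104 mean [0.4457 0.3121 0.0374] zmax 1.2822 ang 58.8 len 0.3796 0.0348 mid [0.3568 0.1671]
red
top px [132. 224.] n 171 mean [0.451  0.4164 0.0407] zmax 1.2822 ang 61.1 len 0.4862 0.0658 mid [0.3498 0.2319]
blue
top px [325. 238.] n 425 mean [ 0.4602 -0.0989  0.08  ] zmax 1.2822 ang 89.3 len 0.1995 0.2103 mid [ 0.365  -0.0978]
cl
top px [216. 156.] n 998 ztop 0.0405 rect [664.4 218.3] [107.3 107.5] 35.8 bgr [116. 113. 112.]
top px [175. 194.] n 367 ztop 0.0381 rect [549.8 317. ] [62.9 37.4] 8.5 bgr [116. 120.  81.]
top px [216. 196.] n 348 ztop 0.0381 rect [553.  204.
[... 1847 characters left out ...]
19 ztop 0.039 rect [555.  205.4] [63.7 39.2] 7.0 bgr [141. 145. 118.]
side px [167. 185.] n 215 ztop 0.0329 rect [329.2 336. ] [62.2 30.9] 16.7 bgr [ 95. 137.  88.]
side px [226. 193.] n 269 ztop 0.0325 rect [458.  200.4] [33.4 72.4] 84.4 bgr [116. 140. 146.]
side px [189. 211.] n 255 ztop 0.0322 rect [332.9 208.8] [74.  29.2] 26.5 bgr [136.  87. 118.]
side px [226. 228.] n 301 ztop 0.0326 rect [381.2  91.4] [30.5 74.3] 25.9 bgr [ 95. 136.  88.]
deck 6862 0.07299821833164488 ((572.53125, -102.42491149902344), (270.48687744140625, 262.23345947265625), 88.47171020507812)
roller 187 [ 0.44611003 -0.36097552  0.12464809] [ 0.43200282 -0.37699431  0.08600946] [ 0.46367318 -0.35113133  0.14313655]
```

View pics/c1.png

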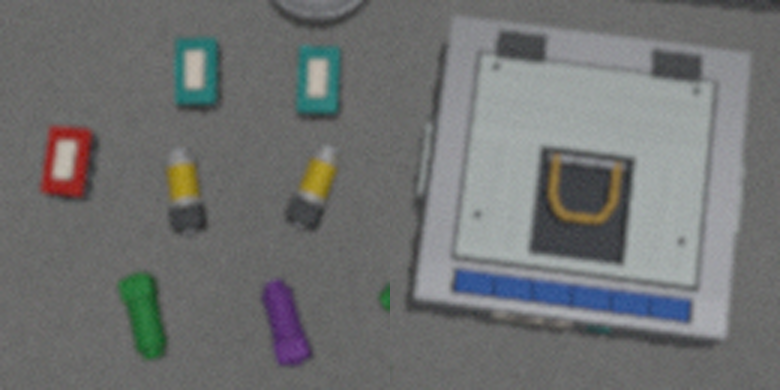

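```bash
cat >> h.py <<'E'
def onplane(c,u,v,z,h=420):
    f=h/2/np.tan(np.radians(c['fovy'])/2);R=np.array(c['R']);o=-R.T@np.array(c['t'])
    w=np.stack([(np.asarray(u)-c['cx'])/f,(np.asarray(v)-c['cy'])/f,np.ones(np.shape(u))],-1)@R
    return o+w*((z-o[2])/w[...,2])[...,None]
E
python3 - <<'E'
from h import *
p,d,c=cam('top')
u,v=np.meshgrid(np.arange(560),np.arange(420)); P=onplane(c,u,v,0.074)
g=cv2.cvtColor(p,cv2.COLOR_BGR2GRAY); hsv=cv2.cvtColor(p,cv2.COLOR_BGR2HSV)
box=(P[...,0]>0.46)&(P[...,0]<0.66)&(abs(P[...,1]+0.102)<0.07)
m=((g<110)&box).astype(np.uint8); m=cv2.morphologyEx(m,cv2.MORPH_CLOSE,np.ones((9,9)))
m[:, :]*=(hsv[...,0]*0+1); blue=(hsv[...,0]>100)&(hsv[...,1]>120)&(hsv[...,2]>60)
m[blue]=0
k,l,s,ce=cv2.connectedComponentsWithStats(m)
i=1+np.argmax(s[1:,4]);Q=P[l==i]
print('recess',s[i],cv2.minAreaRect(Q[:,:2].astype(np.float32)*1000),Q.mean(0))
B=onplane(c,u,v,0.078)[blue&(P[...,0]>0.43)&(P[...,0]<0.5)&(abs(P[...,1]+0.1)<0.13)]
print('seal',len(B),cv2.minAreaRect(B[:,:2].astype(np.float32)*1000),B.mean(0))
# intensity profile along x at several y
yel=(hsv[...,0]>12)&(hsv[...,0]<35)&(hsv[...,1]>90)&box
Y=onplane(c,u,v,0.070)[yel];print('ring',len(Y),Y.min(0),Y.max(0))
f=cv2.remap
for y in (-0.16,-0.15,-0.05,-0.04):
    xs=np.arange(0.46,0.72,0.003);W=np.stack([xs,xs*0+y,xs*0+0.074],-1)@np.array(c['R']).T+np.array(c['t'])
    ff=210/np.tan(np.radians(c['fovy'])/2);uu=(W[:,0]/W[:,2]*ff+c['cx']).astype(np.float32);vv=(W[:,1]/W[:,2]*ff+c['cy']).astype(np.float32)
    pr=f(g,uu[None],vv[None],cv2.INTER_LINEAR)[0];print(y,[(round(x,3),int(b)) for x,b in zip(xs,pr) if x<0.5 or x>0.64])
# drills and stuff PCA
C=cloud(c,d)
for nm,(a,b) in dict(A=(171,234),B=(214,232),red=(132,224)).items():
    m=((C[...,2]>0.008)&(C[...,2]<0.06)&(np.hypot(u-a,v-b)<22));Q=C[m][:,:2];q=Q-Q.mean(0);w,V=np.linalg.eigh(q.T@q);ax=V[:,1]*np.sign(V[0,1])
    yl=m&(hsv[...,1]>100)&(hsv[...,0]>18)&(hsv[...,0]<35);dk=m&(g<75)
    print(nm,Q.mean(0),np.degrees(np.arctan2(ax[1],ax[0])),'yel',C[yl].mean(0) if yl.any() else '','dark',C[dk].mean(0))
# roller/stand
m=(C[...,2]>0.065)&(C[...,2]<0.2)&(C[...,0]>0.38)&(C[...,0]<0.52)&(C[...,1]<-0.29)&(C[...,1]>-0.42)
for z0,z1 in ((0.065,0.085),(0.085,0.12),(0.12,0.15)):
    Q=C[m&(C[...,2]>z0)&(C[...,2]<z1)]
    if len(Q)>3: print('roller',z0,len(Q),Q.mean(0),cv2.minAreaRect(Q[:,:2].astype(np.float32)*1000))
ps,ds,cs=cam('side')
cr=lambda a,x,y,w,h,s:cv2.resize(a[y:y+h,x:x+w],None,fx=s,fy=s,interpolation=cv2.INTER_CUBIC)
cv2.imwrite('pics/c2.png',np.hstack([cr(p,395,225,65,65,6),cr(ps,335,290,65,65,6)]))
E
```

```text
recess [ 303  189   43   48 1305] ((530.171875, -92.43331909179688), (101.0738754272461, 121.29955291748047), 87.8149185180664) [ 0.5329025  -0.09909201  0.074     ]
seal 476 ((461.0051574707031, -99.69188690185547), (201.06442260742188, 16.200151443481445), 88.50456237792969) [ 0.46090085 -0.09961186  0.078     ]
ring 174 [ 0.52717558 -0.13355398  0.07      ] [ 0.58420008 -0.0706342   0.07      ]
-0.16 [(np.float64(0.46), 85), (np.float64(0.463), 84), (np.float64(0.466), 83), (np.float64(0.469), 104), (np.float64(0.472), 137), (np.float64(0.475), 145), (np.float64(0.478), 121), (np.float64(0.481), 123), (np.float64(0.484), 156), (np.float64(0.487), 172), (np.float64(0.49), 170), (np.float64(0.493), 169), (np.float64(0.496), 167), (np.float64(0.499), 167), (np.float64(0.64), 158), (np.float64(0.643), 157), (np.float64(0.646), 158), (np.float64(0.649), 161), (np.float64(0.652), 163), (np.float64(0.655), 162), (np.float64(0.658), 160), (np.float64(0.661), 160), (np.float64(0.664), 139), (np.float64(0.667), 100), (np.float64(0.67), 74), (np.float64(0.673), 66), (np.float64(0.676), 68), 
[... 3641 characters left out ...]
237 0.02669978]
B [0.45389395 0.1965446 ] -13.6303354079514 yel [0.46346006 0.19360031 0.02519555] dark [0.42964312 0.20117074 0.02793523]
red [0.45330538 0.41856698] -0.1971645990691848 yel  dark [0.45041192 0.41393274 0.0293567 ]
roller 0.065 359 [ 0.44621482 -0.36279675  0.07355898] ((448.06011962890625, -365.6209411621094), (66.9871826171875, 67.5025634765625), 73.4228286743164)
roller 0.085 56 [ 0.44349952 -0.35672702  0.10199926] ((445.6091003417969, -357.4990539550781), (32.07056427001953, 12.863990783691406), 16.881452560424805)
roller 0.12 132 [ 0.44697464 -0.36271306  0.13430067] ((447.75823974609375, -365.0568542480469), (23.801124572753906, 30.638200759887695), 74.40425109863281)
```

View pics/c2.png

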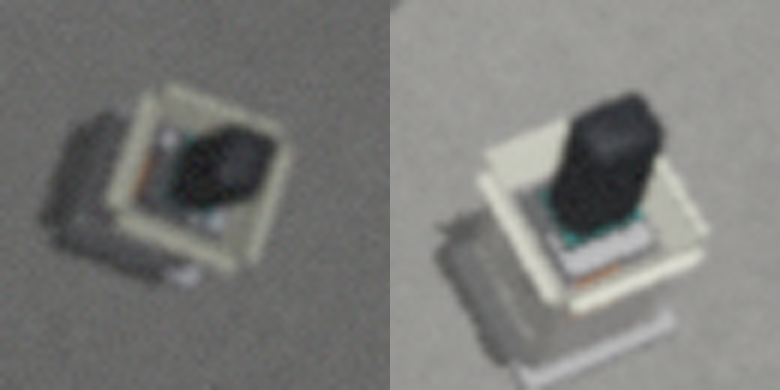

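{"fn": "step_arm", "kwargs": {
  "rows": [
    [[0, 0, 0, 0, 0, 0.1362, 8.7], [0, 0, 0, 0, 0, 0.1362, 6], [0, 0, 0, 0, 0, 0.1362, 4], [0, 0, 0, 0, 0, 0.1362, 2.4], [0, 0, 0, 0, 0, 0.1362, 2.4]]
  ]
}}

```text
time: 2.15
eef_pos: [0.1442, 0.6081, 0.2226]
tcp_rot: [[0.606, -0.795, 0.0], [-0.795, -0.606, 0.0], [-0.0, -0.0, -1.0]]
ft_force: [-0.5, 0.2, -0.6]
finger_gap: 0.722
```

{"fn": "step_arm", "kwargs": {
  "rows": [
    [[0, 0, 0, 0, 0, 0.1362, 2.4], [0, 0, 0, 0, 0, 0.1362, 2.4], [0, 0, 0, 0, 0, 0.1362, 2.4], [0, 0, 0, 0, 0, 0.1362, 2.4], [0, 0, 0, 0, 0, 0.1362, 2.4]]
  ]
}}

```text
time: 2.65
eef_pos: [0.1442, 0.6081, 0.2225]
tcp_rot: [[-0.03, -1.0, 0.0], [-1.0, 0.03, -0.0], [0.0, -0.0, -1.0]]
ft_force: [0.0, 0.0, -0.7]
finger_gap: 0.309
```

{"fn": "step_arm", "kwargs": {
  "rows": [
    [[3.5, -2.02, 0.36, 0, 0, 0, 2.4], [3.5, -2.02, 0.36, 0, 0, 0, 2.4], [3.5, -2.02, 0.36, 0, 0, 0, 2.4], [3.5, -2.02, 0.36, 0, 0, 0, 2.4], [3.5, -2.02, 0.36, 0, 0, 0, 2.4]]
  ]
}}

```text
time: 3.15
eef_pos: [0.2415, 0.4293, 0.2046]
tcp_rot: [[-0.024, -1.0, 0.0], [-1.0, 0.024, 0.0], [-0.0, -0.0, -1.0]]
ft_force: [0.4, 0.1, -0.0]
finger_gap: 0.278
```

{"fn": "step_arm", "kwargs": {
  "rows": [
    [[3.5, -2.02, 0.36, 0, 0, 0, 2.4], [3.5, -2.02, 0.36, 0, 0, 0, 2.4], [3.5, -2.02, 0.36, 0, 0, 0, 2.4], [3.5, -2.02, 0.36, 0, 0, 0, 2.4], [3.5, -2.02, 0.36, 0, 0, 0, 2.4]]
  ]
}}

```text
time: 3.65
eef_pos: [0.3382, 0.252, 0.1868]
tcp_rot: [[-0.023, -1.0, 0.001], [-1.0, 0.023, 0.001], [-0.001, -0.001, -1.0]]
ft_force: [-0.2, 0.3, 0.1]
finger_gap: 0.272
```

{"fn": "step_arm", "kwargs": {
  "rows": [
    [[3.5, -2.02, 0.36, 0, 0, 0, 2.4], [3.5, -2.02, 0.36, 0, 0, 0, 2.4], [3.5, -2.02, 0.36, 0, 0, 0, 2.4], [3.5, -2.02, 0.36, 0, 0, 0, 2.4], [3.5, -2.02, 0.36, 0, 0, 0, 2.4]]
  ]
}}

```text
time: 4.15
eef_pos: [0.4352, 0.0745, 0.1689]
tcp_rot: [[-0.024, -1.0, 0.001], [-1.0, 0.024, 0.001], [-0.001, -0.001, -1.0]]
ft_force: [-0.4, 0.4, 0.2]
finger_gap: 0.273
```

{"fn": "step_arm", "kwargs": {
  "rows": [
    [[3.5, -2.02, 0.36, 0, 0, 0, 2.4], [3.5, -2.02, 0.36, 0, 0, 0, 2.4], [3.5, -2.02, 0.36, 0, 0, 0, 2.4], [3.5, -2.02, 0.36, 0, 0, 0, 2.4], [3.5, -2.02, 0.36, 0, 0, 0, 2.4]]
  ]
}}

```text
time: 4.65
eef_pos: [0.532, -0.103, 0.1506]
tcp_rot: [[-0.024, -1.0, 0.001], [-1.0, 0.024, -0.0], [0.0, -0.001, -1.0]]
ft_force: [0.7, 0.4, -0.4]
finger_gap: 0.274
```

{"fn": "step_arm", "kwargs": {
  "rows": [
    [[0, 0, 3, 0, 0, 0, 2.4], [0, 0, 2, 0, 0, 0, 2.4], [0, 0, 1.2, 0, 0, 0, 2.4], [0, 0, 0.4, 0, 0, 0, 2.4], [0, 0, 0, 0, 0, 0, 2.4]]
  ]
}}

```text
time: 5.15
eef_pos: [0.5314, -0.1012, 0.0846]
tcp_rot: [[-0.023, -1.0, -0.0], [-1.0, 0.023, -0.0], [0.0, 0.0, -1.0]]
ft_force: [-0.1, 1.2, 0.3]
finger_gap: 0.274
```

Run:
```python
from h import *
st()
ps,ds,cs=cam('side');p,d,c=cam('top')
cr=lambda a,x,y,w,h,s:cv2.resize(a[y:y+h,x:x+w],None,fx=s,fy=s,interpolation=cv2.INTER_CUBIC)
cv2.imwrite('pics/c3.png',np.hstack([cr(p,270,140,120,120,3),cr(ps,260,160,120,120,3)]))
```

```text
t 5.15 pos [ 0.5314 -0.1012  0.0846] F [-0.0785  1.1911  0.2854] gap 0.27396111499016634
[[-0.0233 -0.9997 -0.0001]
 [-0.9997  0.0233 -0.0003]
 [ 0.0003  0.0001 -1.    ]] q [  6.4131  22.1604 -21.7849   0.0194 -46.0599  -7.7589]
```

View pics/c3.png

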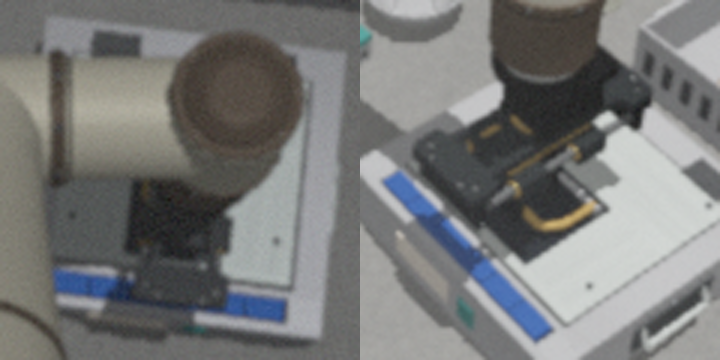

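{"fn": "step_arm", "kwargs": {
  "rows": [
    [[0, 0, 0.8, 0, 0, 0, 2.4], [0, 0, 0.7, 0, 0, 0, 2.4], [0, 0, 0.5, 0, 0, 0, 2.4], [0, 0, 0.3, 0, 0, 0, 2.4], [0, 0, 0, 0, 0, 0, 2.4]]
  ]
}}

```text
time: 5.75
eef_pos: [0.5308, -0.1014, 0.0609]
tcp_rot: [[-0.024, -1.0, -0.001], [-1.0, 0.024, -0.0], [0.0, 0.001, -1.0]]
ft_force: [-0.6, -0.1, 0.5]
finger_gap: 0.277
```

{"fn": "step_arm", "kwargs": {
  "rows": [
    [[0, 0, 0, 0, 0, 0, 1.5], [0, 0, 0, 0, 0, 0, 0.5], [0, 0, 0, 0, 0, 0, 0], [0, 0, 0, 0, 0, 0, 0], [0, 0, 0, 0, 0, 0, 0]]
  ],
  "newtons": 20
}}

```text
time: 6.25
eef_pos: [0.5328, -0.1014, 0.0621]
tcp_rot: [[-0.024, -1.0, 0.003], [-1.0, 0.024, -0.0], [-0.0, -0.003, -1.0]]
ft_force: [3.4, -0.8, -0.9]
finger_gap: 0.085
```

{"fn": "step_arm", "kwargs": {
  "rows": [
    [[0, -0.06, -0.77, 0, 0, 0, 0], [0, -0.17, -0.75, 0, 0, 0, 0], [0, -0.28, -0.72, 0, 0, 0, 0], [0, -0.38, -0.67, 0, 0, 0, 0], [0, -0.48, -0.6, 0, 0, 0, 0]]
  ]
}}

```text
time: 6.75
eef_pos: [0.546, -0.1017, 0.0961]
tcp_rot: [[-0.024, -1.0, 0.002], [-1.0, 0.024, 0.0], [-0.0, -0.002, -1.0]]
ft_force: [6.5, -2.7, -10.2]
finger_gap: 0.084
```

{"fn": "step_arm", "kwargs": {
  "rows": [
    [[0, -0.56, -0.53, 0, 0, 0, 0], [0, -0.63, -0.44, 0, 0, 0, 0], [0, -0.69, -0.34, 0, 0, 0, 0], [0, -0.73, -0.24, 0, 0, 0, 0], [0, -0.76, -0.12, 0, 0, 0, 0]]
  ]
}}

```text
time: 7.25
eef_pos: [0.5779, -0.1027, 0.1146]
tcp_rot: [[-0.024, -1.0, -0.002], [-1.0, 0.024, -0.001], [0.001, 0.002, -1.0]]
ft_force: [-2.4, 0.4, 2.1]
finger_gap: 0.082
```

Run:
```python
from h import *
st()
ps,ds,cs=cam('side')
cr=lambda a,x,y,w,h,s:cv2.resize(a[y:y+h,x:x+w],None,fx=s,fy=s,interpolation=cv2.INTER_CUBIC)
cv2.imwrite('pics/c4.png',cr(ps,240,120,170,170,3))
```

```text
t 7.25 pos [ 0.5779 -0.1027  0.1146] F [-2.4042  0.3793  2.0678] gap 0.08237152658987977
[[-0.0237 -0.9997 -0.0023]
 [-0.9997  0.0237 -0.0006]
 [ 0.0007  0.0023 -1.    ]] q [  5.7296  24.0207 -13.2814   0.0262 -52.8327  -7.1018]
```

View pics/c4.png

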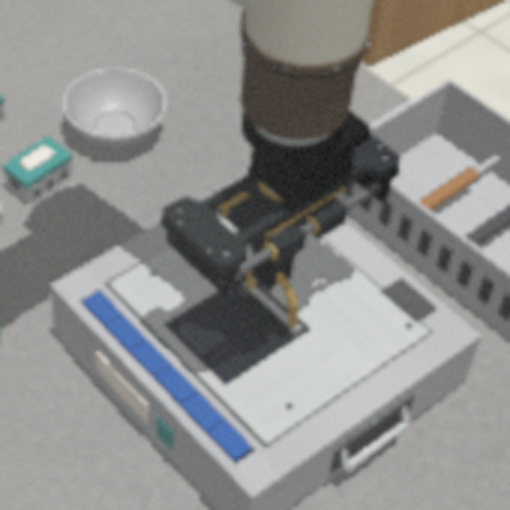

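{"fn": "step_arm", "kwargs": {
  "rows": [
    [[0, 0, 0, 0, 0, 0, 2.4], [0, 0, 0, 0, 0, 0, 2.4], [0, 0, -1.5, 0, 0, 0, 2.4], [0, 0, -2.5, 0, 0, 0, 2.4], [0, 0, -1, 0, 0, -0.07, 5]]
  ]
}}

```text
time: 7.8
eef_pos: [0.5803, -0.1025, 0.1656]
tcp_rot: [[0.048, -0.999, 0.005], [-0.999, -0.048, -0.0], [0.0, -0.005, -1.0]]
ft_force: [1.1, -0.2, 0.4]
finger_gap: 0.306
```

{"fn": "step_arm", "kwargs": {
  "rows": [
    [[0, 0, 0, 0, 0, -0.15, 8], [0, 0, 0, 0, 0, -0.15, 8], [0, 0, 0, 0, 0, -0.15, 8], [0, 0, 0, 0, 0, -0.15, 8], [0, 0, 0, 0, 0, -0.15, 8]]
  ]
}}

```text
time: 8.3
eef_pos: [0.579, -0.1023, 0.1634]
tcp_rot: [[0.719, -0.695, 0.001], [-0.695, -0.719, 0.0], [0.001, -0.001, -1.0]]
ft_force: [0.1, 0.2, -0.2]
finger_gap: 0.735
```

{"fn": "step_arm", "kwargs": {
  "rows": [
    [[0, 0, 0, 0, 0, -0.15, 8], [0, 0, 0, 0, 0, -0.15, 8], [0, 0, 0, 0, 0, -0.15, 8], [0, 0, 0, 0, 0, -0.15, 8], [0, 0, 0, 0, 0, -0.15, 8]]
  ]
}}

```text
time: 8.8
eef_pos: [0.579, -0.1023, 0.1633]
tcp_rot: [[1.0, -0.019, 0.001], [-0.019, -1.0, 0.0], [0.001, -0.0, -1.0]]
ft_force: [-0.1, 0.0, 1.1]
finger_gap: 0.918
```

{"fn": "step_arm", "kwargs": {
  "rows": [
    [[0.4, 0, 3, 0, 0, 0, 8], [0, 0, 3, 0, 0, 0, 8], [0, 0, 1.5, 0, 0, 0, 8], [0, 0, 0.5, 0, 0, 0, 8], [0, 0, 0, 0, 0, 0, 8]]
  ]
}}

```text
time: 9.3
eef_pos: [0.5827, -0.1026, 0.0829]
tcp_rot: [[1.0, -0.025, -0.0], [-0.025, -1.0, -0.0], [-0.0, 0.0, -1.0]]
ft_force: [0.6, 0.2, 0.6]
finger_gap: 0.92
```

Run:
```python
from h import *
st()
ps,ds,cs=cam('side')
cr=lambda a,x,y,w,h,s:cv2.resize(a[y:y+h,x:x+w],None,fx=s,fy=s,interpolation=cv2.INTER_CUBIC)
cv2.imwrite('pics/c5.png',cr(ps,260,140,120,120,4))
```

```text
t 9.3 pos [ 0.5827 -0.1026  0.0829] F [0.5628 0.238  0.6048] gap 0.9200811376158546
[[ 0.9997 -0.0246 -0.0005]
 [-0.0246 -0.9997 -0.0002]
 [-0.0005  0.0002 -1.    ]] q [  5.6906  26.4556 -14.5933   0.0085 -48.9804  82.8955]
```

View pics/c5.png

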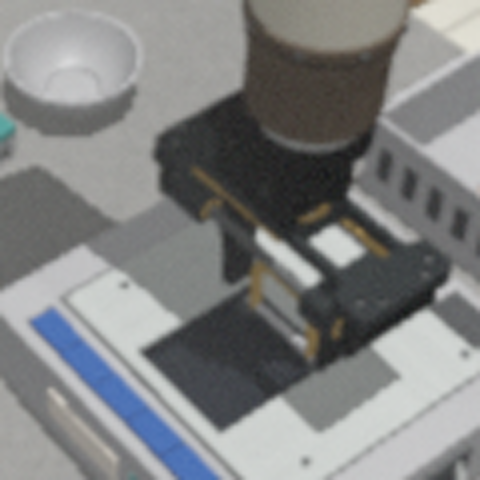

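```bash
cat > arc.py <<'E'
import numpy as np,sys
def path(ths,phis,hx=0.673,g=(-0.090,0.028),zd=0.074,off=0.019):
    P=[]
    for t,f in zip(ths,phis):
        x=hx+g[0]*np.cos(t)+g[1]*np.sin(t); z=zd-g[0]*np.sin(t)+g[1]*np.cos(t)
        tz=np.array([-np.sin(f),-np.cos(f)]); P.append(np.array([x,z])+off*tz)
    rows=[]
    for i in range(len(ths)-1):
        f=phis[i]; ex=np.array([np.cos(f),-np.sin(f)]); ez=np.array([-np.sin(f),-np.cos(f)]); d=(P[i+1]-P[i])*100
        rows.append([round(d@ex,2),0,round(d@ez,2),0,round(-(phis[i+1]-f),4),0])
    return P,rows
if __name__=='__main__':
    a,b,p0,p1,n=map(float,sys.argv[1:6]);n=int(n)
    P,R=path(np.linspace(a,b,n+1),np.linspace(p0,p1,n+1))
    print(P[0],P[-1]); [print(R[i:i+5]) for i in range(0,n,5)]
E
python3 arc.py 0 1.6 0 0.46 25
```

```text
[0.583 0.083] [0.695181   0.14611904]
[[np.float64(0.16), 0, np.float64(-0.57), 0, np.float64(-0.0184), 0], [np.float64(0.19), 0, np.float64(-0.56), 0, np.float64(-0.0184), 0], [np.float64(0.21), 0, np.float64(-0.55), 0, np.float64(-0.0184), 0], [np.float64(0.24), 0, np.float64(-0.54), 0, np.float64(-0.0184), 0], [np.float64(0.26), 0, np.float64(-0.52), 0, np.float64(-0.0184), 0]]
[[np.float64(0.29), 0, np.float64(-0.51), 0, np.float64(-0.0184), 0], [np.float64(0.31), 0, np.float64(-0.5), 0, np.float64(-0.0184), 0], [np.float64(0.33), 0, np.float64(-0.48), 0, np.float64(-0.0184), 0], [np.float64(0.35), 0, np.float64(-0.46), 0, np.float64(-0.0184), 0], [np.float64(0.37), 0, np.float64(-0.44), 0, np.float64(-0.0184), 0]]
[[np.float64(0.39), 0, np.float64(-0.42), 0, np.float64(-0.0184), 0], [np.float64(0.41), 0, np.float64(-0.41), 0, np.float64(-0.0184), 0], [np.float64(0.43), 0, np.float64(-0.38), 0, np.float64(-0.0184), 0], [np.float64(0.45), 0, np.float64(-0.36), 0, np.float64(-0.0184), 0], [np.float64(0.46), 0, np.float64(-0.34), 0, np.float64(-0.0184), 0]]
[[np.float64(0.48), 0, np.float64(-0.32), 0, np.float64(-0.0184), 0], [np.float64(0.49), 0, np.float64(-0.29), 0, np.float64(-0.0184), 0], [np.float64(0.5), 0, np.float64(-0.27), 0, np.float64(-0.0184), 0], [np.float64(0.52), 0, np.float64(-0.24), 0, np.float64(-0.0184), 0], [np.float64(0.53), 0, np.float64(-0.22), 0, np.float64(-0.0184), 0]]
[[np.float64(0.54), 0, np.float64(-0.19), 0, np.float64(-0.0184), 0], [np.float64(0.54), 0, np.float64(-0.17), 0, np.float64(-0.0184), 0], [np.float64(0.55), 0, np.float64(-0.14), 0, np.float64(-0.0184), 0], [np.float64(0.56), 0, np.float64(-0.11), 0, np.float64(-0.0184), 0], [np.float64(0.56), 0, np.float64(-0.09), 0, np.float64(-0.0184), 0]]
```

{"fn": "step_arm", "kwargs": {
  "rows": [
    [[0, 0, 0, 0, 0, 0, 7], [0, 0, 0, 0, 0, 0, 5], [0, 0, 0, 0, 0, 0, 5], [0, 0, 0, 0, 0, 0, 5], [0, 0, 0, 0, 0, 0, 5]]
  ],
  "newtons": 40
}}

```text
time: 9.85
eef_pos: [0.583, -0.1026, 0.0841]
tcp_rot: [[1.0, -0.025, 0.001], [-0.025, -1.0, -0.0], [0.001, 0.0, -1.0]]
ft_force: [-0.9, 1.2, 4.5]
finger_gap: 0.695
```

{"fn": "step_arm", "kwargs": {
  "rows": [
    [[0.16, 0, -0.57, 0, -0.0184, 0, 5], [0.19, 0, -0.56, 0, -0.0184, 0, 5], [0.21, 0, -0.55, 0, -0.0184, 0, 5], [0.24, 0, -0.54, 0, -0.0184, 0, 5], [0.26, 0, -0.52, 0, -0.0184, 0, 5]]
  ]
}}

```text
time: 10.35
eef_pos: [0.5869, -0.1027, 0.1052]
tcp_rot: [[0.993, -0.027, -0.111], [-0.027, -1.0, 0.004], [-0.111, -0.001, -0.994]]
ft_force: [-7.2, -0.7, -10.6]
finger_gap: 0.699
```

{"fn": "step_arm", "kwargs": {
  "rows": [
    [[0.29, 0, -0.51, 0, -0.0184, 0, 5], [0.31, 0, -0.5, 0, -0.0184, 0, 5], [0.33, 0, -0.48, 0, -0.0184, 0, 5], [0.35, 0, -0.46, 0, -0.0184, 0, 5], [0.37, 0, -0.44, 0, -0.0184, 0, 5]]
  ]
}}

```text
time: 10.85
eef_pos: [0.6024, -0.1031, 0.1268]
tcp_rot: [[0.977, -0.028, -0.212], [-0.027, -1.0, 0.007], [-0.212, -0.002, -0.977]]
ft_force: [-15.3, -0.1, -5.0]
finger_gap: 0.701
```

Run:
```python
from h import *
st()
ps,ds,cs=cam('side')
cr=lambda a,x,y,w,h,s:cv2.resize(a[y:y+h,x:x+w],None,fx=s,fy=s,interpolation=cv2.INTER_CUBIC)
cv2.imwrite('pics/c6.png',cr(ps,240,100,170,170,3))
```

```text
t 10.85 pos [ 0.6024 -0.1031  0.1268] F [-15.2516  -0.0595  -4.9726] gap 0.7007060863172815
[[ 0.9768 -0.0278 -0.2122]
 [-0.0269 -0.9996  0.0074]
 [-0.2123 -0.0015 -0.9772]] q [  4.7027  31.4203   1.1239  -1.4943 -71.886   84.3288]
```

View pics/c6.png

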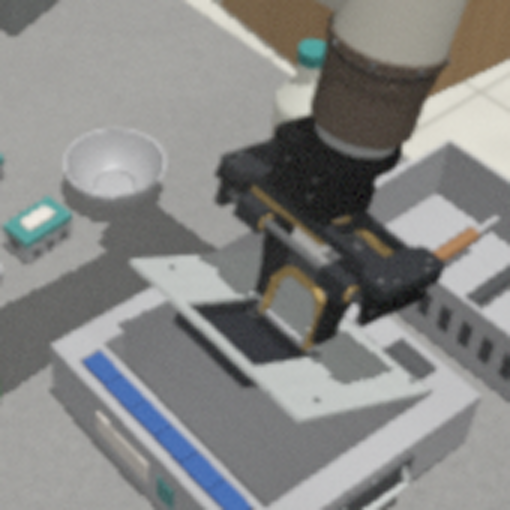

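{"fn": "step_arm", "kwargs": {
  "rows": [
    [[0, 0, 0, 0, 0, 0, 5], [0, 0, 0, 0, 0, 0, 5], [0.39, 0, -0.42, 0, -0.0184, 0, 5], [0.41, 0, -0.41, 0, -0.0184, 0, 5], [0.43, 0, -0.38, 0, -0.0184, 0, 5]]
  ],
  "newtons": 14
}}

```text
time: 11.4
eef_pos: [0.6211, -0.1036, 0.1372]
tcp_rot: [[0.966, -0.027, -0.256], [-0.026, -1.0, 0.008], [-0.256, -0.001, -0.967]]
ft_force: [-10.1, -0.6, -5.6]
finger_gap: 0.705
```

{"fn": "step_arm", "kwargs": {
  "rows": [
    [[0.45, 0, -0.36, 0, -0.0184, 0, 5], [0.46, 0, -0.34, 0, -0.0184, 0, 5], [0.48, 0, -0.32, 0, -0.0184, 0, 5], [0.49, 0, -0.29, 0, -0.0184, 0, 5], [0.5, 0, -0.27, 0, -0.0184, 0, 5]]
  ]
}}

```text
time: 11.9
eef_pos: [0.6497, -0.1043, 0.147]
tcp_rot: [[0.94, -0.026, -0.341], [-0.024, -1.0, 0.01], [-0.342, -0.001, -0.94]]
ft_force: [-9.0, 0.7, -3.1]
finger_gap: 0.701
```

Run:
```python
from h import *
st()
from arc import path
print(path([1.04,1.2],[.3,.34])[0])
ps,ds,cs=cam('side');C=cloud(cs,ds);hsv=cv2.cvtColor(ps,cv2.COLOR_BGR2HSV)
# hatch plate angle: points near y ~ -0.19..-0.17 bright
m=(abs(C[...,1]+0.19)<0.012)&(C[...,2]>0.08)&(C[...,2]<0.3)&(C[...,0]>0.45)&(C[...,0]<0.75)
Q=C[m];print(len(Q));print(Q[np.argsort(Q[:,0])][::max(1,len(Q)//12)])
```

```text
t 11.9 pos [ 0.6497 -0.1043  0.147 ] F [-8.9544  0.7249 -3.0521] gap 0.7012062684494994
[[ 0.9396 -0.0263 -0.3414]
 [-0.0243 -0.9997  0.0101]
 [-0.3415 -0.0012 -0.9399]] q [  3.9971  39.1035  16.9682  -1.9402 -87.7467  84.9265]
[array([0.646 , 0.1476]), array([0.6601, 0.1501])]
453
[[ 0.4521 -0.1799  0.0807]
 [ 0.5832 -0.1873  0.2035]
 [ 0.6422 -0.1892  0.1129]
 [ 0.6471 -0.1931  0.2553]
 [ 0.6506 -0.1977  0.2598]
 [ 0.6559 -0.1943  0.2665]
 [ 0.6639 -0.1856  0.2611]
 [ 0.6719 -0.1786  0.2605]
 [ 0.6799 -0.1911  0.2195]
 [ 0.6882 -0.1907  0.2171]
 [ 0.6965 -0.1899  0.2043]
 [ 0.7049 -0.1915  0.2172]
 [ 0.7155 -0.1931  0.2449]]
```

{"fn": "step_arm", "kwargs": {
  "rows": [
    [[0.52, 0, -0.24, 0, -0.0184, 0, 5], [0.53, 0, -0.22, 0, -0.0184, 0, 5], [0.54, 0, -0.19, 0, -0.0184, 0, 5], [0.54, 0, -0.17, 0, -0.0184, 0, 5], [0.55, 0, -0.14, 0, -0.0184, 0, 5]]
  ]
}}

```text
time: 12.45
eef_pos: [0.6796, -0.1051, 0.149]
tcp_rot: [[0.906, -0.025, -0.423], [-0.023, -1.0, 0.011], [-0.423, -0.0, -0.906]]
ft_force: [-7.9, 1.3, 2.6]
finger_gap: 0.698
```

{"fn": "step_arm", "kwargs": {
  "rows": [
    [[0.56, 0, -0.11, 0, -0.0184, 0, 5], [0.56, 0, -0.09, 0, -0.0184, 0, 5], [0.56, 0, -0.05, 0, -0.01, 0, 5], [0, 0, 0, 0, 0, 0, 5], [0, 0, 0, 0, 0, 0, 5]]
  ]
}}

```text
time: 12.95
eef_pos: [0.6984, -0.1057, 0.145]
tcp_rot: [[0.889, -0.024, -0.457], [-0.022, -1.0, 0.011], [-0.457, 0.001, -0.889]]
ft_force: [-5.0, 1.0, 3.6]
finger_gap: 0.699
```

Run:
```python
from h import *
st()
ps,ds,cs=cam('side')
cr=lambda a,x,y,w,h,s:cv2.resize(a[y:y+h,x:x+w],None,fx=s,fy=s,interpolation=cv2.INTER_CUBIC)
cv2.imwrite('pics/c7.png',cr(ps,240,80,170,180,3))
```

```text
t 12.95 pos [ 0.6984 -0.1057  0.145 ] F [-5.0073  1.0007  3.6402] gap 0.6992599795967945
[[ 0.8891 -0.0244 -0.457 ]
 [-0.022  -0.9997  0.0107]
 [-0.4571  0.0006 -0.8894]] q [   3.4843   48.7321   33.6765   -2.2509 -102.0543   85.1673]
```

View pics/c7.png

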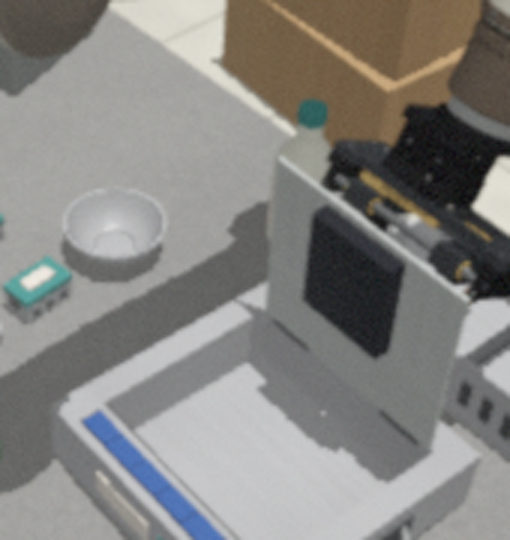

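```bash
cat >> h.py <<'E'
def hatchang():
    ps,ds,cs=cam('side');C=cloud(cs,ds)
    for y0 in (-0.19,-0.02):
        m=(abs(C[...,1]-y0)<0.012)&(C[...,2]>0.09)&(C[...,2]<0.26)&(C[...,0]>0.5)&(C[...,0]<0.72)
        Q=C[m]
        if len(Q)<10: print('few',len(Q));continue
        k=np.polyfit(Q[:,2],Q[:,0],1); r_=Q[:,0]-np.polyval(k,Q[:,2]); Q=Q[abs(r_)<0.01];k=np.polyfit(Q[:,2],Q[:,0],1)
        print(y0,len(Q),'th',np.pi/2+np.arctan(k[0]),'x@74',np.polyval(k,0.074))
E
python3 -c "
from h import *
hatchang()"
```

```text
-0.19 198 th 1.5432400770544907 x@74 0.6666979260325937
-0.02 172 th 1.5359049115047094 x@74 0.6717308039470145
```

{"fn": "step_arm", "kwargs": {
  "rows": [
    [[0.4, 0, -0.15, 0, 0, 0, 5], [0.4, 0, -0.15, 0, 0, 0, 5], [0.4, 0, -0.15, 0, 0, 0, 5], [0, 0, 0, 0, 0, 0, 5], [0, 0, 0, 0, 0, 0, 5]]
  ]
}}

```text
time: 13.55
eef_pos: [0.709, -0.1059, 0.1416]
tcp_rot: [[0.886, -0.025, -0.463], [-0.022, -1.0, 0.012], [-0.463, -0.001, -0.886]]
ft_force: [-10.0, 0.3, 0.8]
finger_gap: 0.697
```

```bash
python3 -c "
from h import *
hatchang()"
```

```text
-0.19 461 th 1.6484041249483798 x@74 0.6672875661802403
-0.02 365 th 1.6494480650925103 x@74 0.6715307749344652
```

{"fn": "step_arm", "kwargs": {
  "rows": [
    [[0, 0, 0, 0, 0, 0, 8], [0, 0, 0, 0, 0, 0, 8], [0, 0, 0, 0, 0, 0, 8], [0, 0, -2, 0, 0, 0, 8], [0, 0, -4, 0, 0, 0, 8]]
  ]
}}

```text
time: 14.1
eef_pos: [0.7385, -0.1061, 0.1942]
tcp_rot: [[0.888, -0.025, -0.459], [-0.022, -1.0, 0.012], [-0.459, -0.001, -0.889]]
ft_force: [1.8, 0.0, 0.3]
finger_gap: 0.909
```

```bash
python3 -c "
from h import *
st()
hatchang()"
```

```text
t 14.1 pos [ 0.7385 -0.1061  0.1942] F [1.8298 0.0138 0.3323] gap 0.9086176037527232
[[ 0.8883 -0.0248 -0.4586]
 [-0.0217 -0.9997  0.0121]
 [-0.4587 -0.0008 -0.8886]] q [   3.2639   52.9537   49.1783   -2.3831 -113.4305   84.9067]
-0.19 455 th 1.6493239025164166 x@74 0.6671609024819468
-0.02 358 th 1.6479941306859744 x@74 0.671846323242591
```

{"fn": "step_arm", "kwargs": {
  "rows": [
    [[0, 0, -4, 0, 0.119, 0, 8], [0, 0, -4, 0, 0.119, 0, 8], [0, 0, -3, 0, 0.119, 0, 8], [0, 0, -3, 0, 0.119, 0, 8], [-3, -3, 0, 0, 0, 0.1, 6.5]]
  ]
}}

```text
time: 14.65
eef_pos: [0.7544, -0.0802, 0.3358]
tcp_rot: [[0.991, -0.131, 0.023], [-0.131, -0.991, -0.002], [0.023, -0.001, -1.0]]
ft_force: [0.4, 1.1, 1.0]
finger_gap: 0.883
```

```bash
cat >> h.py <<'E'
def items():
    for n in ('top','side'):
        p,d,c=cam(n);C=cloud(c,d)
        m=((C[...,2]>0.009)&(C[...,2]<0.06)&(C[...,0]>0.28)&(C[...,0]<0.62)&(C[...,1]>0.05)&(C[...,1]<0.52)).astype(np.uint8)
        k,l,s,ce=cv2.connectedComponentsWithStats(m)
        for i in range(1,k):
            if s[i,4]<80: continue
            Q=C[l==i];zt=np.percentile(Q[:,2],95);T=Q[Q[:,2]>zt-0.009][:,:2];R=cv2.minAreaRect(T.astype(np.float32)*1000)
            q=T-T.mean(0);w,V=np.linalg.eigh(q.T@q);a=V[:,1]*np.sign(V[0,1])
            print(n,s[i,4],'rect',np.round(R[0],1),np.round(R[1],1),round(R[2],1),'pca',round(np.degrees(np.arctan2(a[1],a[0])),1),'bgr',p[l==i].mean(0).round())
E
python3 - <<'E'
from h import *
s=st();items()
E
```

```text
t 14.65 pos [ 0.7544 -0.0802  0.3358] F [0.44   1.0712 1.0346] gap 0.8828711713546123
[[ 0.9911 -0.1313  0.0231]
 [-0.1313 -0.9913 -0.0019]
 [ 0.0232 -0.0012 -0.9997]] q [  6.1985  33.6104  35.0278   0.2508 -90.1113  76.257 ]
top 352 rect [549.7 317.3] [62.5 37.4] 9.3 pca 6.8 bgr [114. 119.  80.]
top 342 rect [553.1 205.1] [61.9 37.4] 4.9 pca 5.8 bgr [117. 122.  83.]
top 380 rect [454.5 420.6] [61.9 39.4] 2.4 pca 0.9 bgr [ 72.  76. 136.]
top 174 rect [453.2 317.8] [50.3 26.5] 19.7 pca 20.8 bgr [ 67. 122. 134.]
top 211 rect [464.4 195.5] [28.  58.4] 73.2 pca -16.2 bgr [ 72. 115. 125.]
side 274 rect [455.6 421. ] [63.4 43.1] 1.2 pca 2.8 bgr [116. 120. 165.]
side 280 rect [549.1 317.5] [65.3 40.3] 7.1 pca 4.8 bgr [147. 151. 124.]
side 100 rect [292.5 507.7] [25.8  7.7] 13.5 pca 15.1 bgr [95. 97. 97.]
side 226 rect [442.3 316.1] [75.1 30.7] 16.8 pca 15.8 bgr [118. 143. 148.]
side 301 rect [553.6 206.2] [64.3 41. ] 6.3 pca 6.6 bgr [142. 146. 119.]
side 242 rect [326.3 330.9] [75.1 30.7] 27.0 pca 21.6 bgr [100. 143.  92.]
side 258 rect [458.4 198.6] [31.2 73.8] 78.4 pca -12.6 bgr [113. 137. 142.]
side 268 rect [333.9 207.8] [74.1 30.1] 25.0 pca 23.6 bgr [117.  77. 103.]
side 290 rect [380.5  89.6] [31.7 78.1] 26.3 pca -59.3 bgr [ 84. 121.  77.]
```

{"fn": "step_arm", "kwargs": {
  "rows": [
    [[0, 0, 0, 0, -0.023, 0.096, 6.5], [-3.52, -2.05, 0, 0, 0, 0, 6.5], [-3.52, -2.05, 0, 0, 0, 0, 6.5], [-3.52, -2.05, 0, 0, 0, 0, 6.5], [-3.52, -2.05, 0, 0, 0, 0, 6.5]]
  ]
}}

```text
time: 15.25
eef_pos: [0.6328, 0.0351, 0.3307]
tcp_rot: [[0.976, -0.219, -0.015], [-0.219, -0.976, 0.004], [-0.016, -0.001, -1.0]]
ft_force: [0.3, 0.1, 0.6]
finger_gap: 0.752
```

{"fn": "step_arm", "kwargs": {
  "rows": [
    [[-3.52, -2.05, 2.5, 0, 0, 0, 6.5], [-3.52, -2.05, 2.5, 0, 0, 0, 6.5], [-3.52, -2.05, 2.5, 0, 0, 0, 6.5], [-3.52, -2.05, 2.5, 0, 0, 0, 6.5], [-3.52, -2.05, 2.5, 0, 0, 0, 6.5]]
  ]
}}

```text
time: 15.75
eef_pos: [0.4813, 0.1745, 0.2084]
tcp_rot: [[0.976, -0.219, -0.015], [-0.218, -0.976, 0.005], [-0.015, -0.002, -1.0]]
ft_force: [0.1, 0.5, -0.4]
finger_gap: 0.749
```

{"fn": "step_arm", "kwargs": {
  "rows": [
    [[-3.52, -2.05, 2.5, 0, 0, 0, 6.5], [0, 0, 4, 0, 0, 0, 6.5], [0, 0, 2.5, 0, 0, 0, 6.5], [0, 0, 0, 0, 0, 0, 6.5], [0, 0, 0, 0, 0, 0, 6.5]]
  ]
}}

```text
time: 16.25
eef_pos: [0.4516, 0.2017, 0.1201]
tcp_rot: [[0.976, -0.218, -0.015], [-0.218, -0.976, 0.004], [-0.016, -0.001, -1.0]]
ft_force: [0.3, 0.7, 0.4]
finger_gap: 0.746
```

{"fn": "step_arm", "kwargs": {
  "rows": [
    [[0.6, 0.15, 2, 0, 0.015, 0, 6.5], [0, 0, 4, 0, 0, 0, 6.5], [0, 0, 3, 0, 0, 0, 6.5], [0, 0, 1.7, 0, 0, 0, 6.5], [0, 0, 0.6, 0, 0, 0, 6.5]]
  ]
}}

```text
time: 16.75
eef_pos: [0.4566, 0.1987, 0.0063]
tcp_rot: [[0.976, -0.219, -0.001], [-0.219, -0.976, 0.001], [-0.001, -0.001, -1.0]]
ft_force: [0.0, -0.8, -0.1]
finger_gap: 0.751
```

{"fn": "step_arm", "kwargs": {
  "rows": [
    [[0, 0, 0, 0, 0, 0, 5], [0, 0, 0, 0, 0, 0, 3], [0, 0, 0, 0, 0, 0, 1], [0, 0, 0, 0, 0, 0, 1], [0, 0, 0, 0, 0, 0, 1]]
  ],
  "newtons": 25
}}

```text
time: 17.25
eef_pos: [0.4558, 0.1987, 0.0071]
tcp_rot: [[0.976, -0.219, -0.001], [-0.219, -0.976, 0.001], [-0.001, -0.001, -1.0]]
ft_force: [-0.2, 0.4, -0.1]
finger_gap: 0.377
```

{"fn": "step_arm", "kwargs": {
  "rows": [
    [[0, 0, 0, 0, 0, 0, 1], [0, 0, -2, 0, 0, 0, 1], [0, 0, -4, 0, 0, 0, 1], [0, 0, -4, 0, 0, 0, 1], [0, 0, -4, 0, 0, 0, 1]]
  ]
}}

```text
time: 17.75
eef_pos: [0.455, 0.1979, 0.1473]
tcp_rot: [[0.976, -0.219, -0.004], [-0.219, -0.976, -0.0], [-0.003, 0.001, -1.0]]
ft_force: [0.9, 0.9, -2.1]
finger_gap: 0.316
```

{"fn": "step_arm", "kwargs": {
  "rows": [
    [[0, 0, 0, 0, 0, -0.098, 1], [0, 0, 0, 0, 0, -0.098, 1], [1.78, 3.88, 0, 0, 0, 0, 1], [1.78, 3.88, 0, 0, 0, 0, 1], [1.78, 3.88, 0, 0, 0, 0, 1]]
  ]
}}

```text
time: 18.25
eef_pos: [0.5059, 0.0796, 0.1457]
tcp_rot: [[1.0, -0.024, -0.003], [-0.024, -1.0, 0.0], [-0.003, -0.0, -1.0]]
ft_force: [0.4, 0.4, -2.7]
finger_gap: 0.317
```

{"fn": "step_arm", "kwargs": {
  "rows": [
    [[1.78, 3.88, 0, 0, 0, 0, 1], [1.78, 3.88, 0, 0, 0, 0, 1], [1.78, 3.88, 0, 0, 0, 0, 1], [0, 0, 0, 0, 0, 0, 1], [0, 0, 2, 0, 0, 0, 1]]
  ]
}}

```text
time: 18.75
eef_pos: [0.5585, -0.0381, 0.1274]
tcp_rot: [[1.0, -0.027, 0.003], [-0.027, -1.0, 0.001], [0.003, -0.001, -1.0]]
ft_force: [-0.2, -0.1, -2.8]
finger_gap: 0.321
```

{"fn": "step_arm", "kwargs": {
  "rows": [
    [[0, 0, 3, 0, 0, 0, 1], [0, 0, 3, 0, 0, 0, 1], [0, 0, 2.5, 0, 0, 0, 1], [0, 0, 1.2, 0, 0, 0, 1], [0, 0, 0.8, 0, 0, 0, 1]]
  ]
}}

```text
time: 19.25
eef_pos: [0.5559, -0.0367, 0.0199]
tcp_rot: [[1.0, -0.024, -0.004], [-0.024, -1.0, 0.0], [-0.004, -0.0, -1.0]]
ft_force: [-0.4, 0.5, -1.5]
finger_gap: 0.327
```

{"fn": "step_arm", "kwargs": {
  "rows": [
    [[0, 0, 0.25, 0, 0, 0, 1], [0, 0, 0, 0, 0, 0, 4.6], [0, 0, 0, 0, 0, 0, 4.6], [0, 0, -2, 0, 0, 0, 4.6], [0, 0, -4, 0, 0, 0, 4.6]]
  ]
}}

```text
time: 19.75
eef_pos: [0.5551, -0.0372, 0.0778]
tcp_rot: [[1.0, -0.025, -0.007], [-0.025, -1.0, -0.0], [-0.007, 0.0, -1.0]]
ft_force: [0.2, 0.3, -0.2]
finger_gap: 0.512
```

{"fn": "step_arm", "kwargs": {
  "rows": [
    [[0, 0, -4, 0, 0, 0, 4.6], [0, 0, -3, 0, 0, -0.107, 4.6], [0, 0, 0, 0, 0, -0.107, 6.5], [0, 0, 0, 0, 0, -0.107, 6.5], [-0.1, -4.64, 0, 0, 0, 0, 6.5]]
  ]
}}

```text
time: 20.25
eef_pos: [0.544, 0.0049, 0.1505]
tcp_rot: [[0.958, 0.288, 0.002], [0.288, -0.958, 0.001], [0.003, -0.0, -1.0]]
ft_force: [0.5, 0.9, -0.3]
finger_gap: 0.703
```

{"fn": "step_arm", "kwargs": {
  "rows": [
    [[-0.1, -4.64, 0, 0, 0, 0, 6.5], [-0.1, -4.64, 0, 0, 0, 0, 6.5], [-0.1, -4.64, 0, 0, 0, 0, 6.5], [-0.1, -4.64, 0, 0, 0, 0, 6.5], [-0.1, -4.64, 0, 0, 0, 0, 6.5]]
  ]
}}

```text
time: 20.75
eef_pos: [0.4695, 0.2296, 0.1507]
tcp_rot: [[0.956, 0.292, 0.001], [0.292, -0.956, 0.003], [0.002, -0.002, -1.0]]
ft_force: [0.5, -1.1, 0.0]
finger_gap: 0.742
```

{"fn": "step_arm", "kwargs": {
  "rows": [
    [[-0.1, -4.64, 0, 0, 0, 0, 6.5], [-0.1, -4.64, 0, 0, 0, 0, 6.5], [0, 0, 0, 0, 0, 0, 6.5], [0, 0, 0, 0, 0, 0, 6.5], [0, 0, 0, 0, 0, 0, 6.5]]
  ]
}}

```text
time: 21.25
eef_pos: [0.441, 0.3151, 0.1497]
tcp_rot: [[0.957, 0.291, -0.001], [0.291, -0.957, 0.001], [-0.001, -0.002, -1.0]]
ft_force: [-0.3, -0.0, 0.5]
finger_gap: 0.746
```

Run:
```python
from h import *
s=st();items()
```

```text
t 21.25 pos [0.441  0.3151 0.1497] F [-0.2929 -0.0273  0.5392] gap 0.7459664720023094
[[ 0.9566  0.2913 -0.0014]
 [ 0.2913 -0.9566  0.0012]
 [-0.001  -0.0016 -1.    ]] q [ 52.6326  17.8096 -17.2002  -0.1299 -54.9835  54.3787]
top 189 rect [560.4 318.8] [41.1 37.7] 9.8 pca -33.9 bgr [129. 134.  94.]
top 341 rect [552.9 205.3] [63.4 38.4] 4.8 pca 7.0 bgr [129. 134.  90.]
top 192 rect [426.7 308.2] [50.1 30.9] 9.3 pca 24.0 bgr [59. 77. 81.]
top 297 rect [380.   91.2] [29.1 72.5] 25.9 pca -59.7 bgr [ 66. 112.  54.]
top 319 rect [324.3 331.9] [75.2 29.3] 23.2 pca 21.9 bgr [ 60. 108.  48.]
top 307 rect [332.8 208.1] [74.9 28.5] 24.9 pca 24.8 bgr [114.  59.  92.]
side 278 rect [454.4 421.5] [63.1 40.9] 2.1 pca 2.8 bgr [105. 108. 144.]
side 284 rect [549.9 317.5] [67.6 39. ] 7.0 pca 5.9 bgr [149. 153. 125.]
side 97 rect [292.5 502.6] [24.4 10.4] 17.6 pca 15.2 bgr [89. 90. 91.]
side 227 rect [440.2 316. ] [76.1 31.6] 19.0 pca 14.2 bgr [ 99. 121. 126.]
side 305 rect [553.7 206.3] [64.7 40.7] 4.8 pca 5.2 bgr [152. 155. 126.]
side 243 rect [326.  333.1] [76.6 31.7] 20.5 pca 21.8 bgr [ 98. 143.  90.]
side 266 rect [332.5 208.4] [75.1 29. ] 25.3 pca 23.7 bgr [144.  92. 125.]
side 292 rect [375.5  88.4] [30.3 74.8] 35.8 pca -60.6 bgr [103. 147.  95.]
```

{"fn": "step_arm", "kwargs": {
  "rows": [
    [[0, 0, 4, 0, 0, 0, 6.5], [0, 0, 4.5, 0, 0, 0, 6.5], [0, 0, 3.2, 0, 0, 0, 6.5], [0, 0, 1.9, 0, 0, 0, 6.5], [0, 0, 0.7, 0, 0, 0, 6.5]]
  ]
}}

```text
time: 21.85
eef_pos: [0.4401, 0.3135, 0.0039]
tcp_rot: [[0.957, 0.29, -0.005], [0.29, -0.957, -0.003], [-0.005, 0.001, -1.0]]
ft_force: [-0.7, -0.9, 0.5]
finger_gap: 0.747
```

{"fn": "step_arm", "kwargs": {
  "rows": [
    [[0, 0, 0, 0, 0, 0, 5], [0, 0, 0, 0, 0, 0, 3], [0, 0, 0, 0, 0, 0, 1], [0, 0, 0, 0, 0, 0, 1], [0, 0, 0, 0, 0, 0, 1]]
  ]
}}

```text
time: 22.35
eef_pos: [0.4408, 0.3162, 0.0068]
tcp_rot: [[0.956, 0.292, -0.001], [0.292, -0.956, 0.002], [-0.0, -0.002, -1.0]]
ft_force: [0.1, -0.3, -0.6]
finger_gap: 0.379
```

{"fn": "step_arm", "kwargs": {
  "rows": [
    [[0, 0, 0, 0, 0, 0, 1], [0, 0, -2, 0, 0, 0, 1], [0, 0, -4, 0, 0, 0, 1], [0, 0, -4, 0, 0, 0, 1], [0, 0, -4, 0, 0, 0, 1]]
  ]
}}

```text
time: 22.85
eef_pos: [0.4401, 0.3152, 0.1469]
tcp_rot: [[0.956, 0.292, -0.003], [0.292, -0.956, -0.0], [-0.003, -0.001, -1.0]]
ft_force: [0.6, 0.8, -1.9]
finger_gap: 0.319
```

{"fn": "step_arm", "kwargs": {
  "rows": [
    [[0, 0, 0, 0, 0, 0.1065, 1], [0, 0, 0, 0, 0, 0.1065, 1], [0, 0, 0, 0, 0, 0.1065, 1], [1.39, 4.58, 0, 0, 0, 0, 1], [1.39, 4.58, 0, 0, 0, 0, 1]]
  ]
}}

```text
time: 23.35
eef_pos: [0.4659, 0.2231, 0.1453]
tcp_rot: [[1.0, -0.02, -0.003], [-0.02, -1.0, 0.0], [-0.003, -0.0, -1.0]]
ft_force: [0.7, -0.1, -1.6]
finger_gap: 0.316
```

{"fn": "step_arm", "kwargs": {
  "rows": [
    [[1.39, 4.58, 0, 0, 0, 0, 1], [1.39, 4.58, 0, 0, 0, 0, 1], [1.39, 4.58, 0, 0, 0, 0, 1], [1.39, 4.58, 0, 0, 0, 0, 1], [1.39, 4.58, 0, 0, 0, 0, 1]]
  ]
}}

```text
time: 23.85
eef_pos: [0.5302, -0.0089, 0.1453]
tcp_rot: [[1.0, -0.023, -0.003], [-0.023, -1.0, 0.001], [-0.003, -0.001, -1.0]]
ft_force: [1.4, 1.8, -2.2]
finger_gap: 0.314
```

{"fn": "step_arm", "kwargs": {
  "rows": [
    [[1.39, 4.58, 0, 0, 0, 0, 1], [1.39, 4.58, 0, 0, 0, 0, 1], [0, 0, 0, 0, 0, 0, 1], [0, 0, 0, 0, 0, 0, 1], [0, 0, 0, 0, 0, 0, 1]]
  ]
}}

```text
time: 24.35
eef_pos: [0.5556, -0.0987, 0.1451]
tcp_rot: [[1.0, -0.023, -0.003], [-0.023, -1.0, 0.001], [-0.003, -0.001, -1.0]]
ft_force: [-0.4, 0.3, -2.9]
finger_gap: 0.316
```

{"fn": "step_arm", "kwargs": {
  "rows": [
    [[0, 0, 3.5, 0, 0, 0, 1], [0, 0, 4, 0, 0, 0, 1], [0, 0, 3, 0, 0, 0, 1], [0, 0, 1.5, 0, 0, 0, 1], [0, 0, 0.75, 0, 0, 0, 1]]
  ]
}}

```text
time: 24.85
eef_pos: [0.5546, -0.0977, 0.0164]
tcp_rot: [[1.0, -0.021, -0.006], [-0.021, -1.0, 0.0], [-0.006, -0.0, -1.0]]
ft_force: [-10.0, 6.0, 32.1]
finger_gap: 0.322
```

{"fn": "step_arm", "kwargs": {
  "rows": [
    [[0, 0, 0, 0, 0, 0, 1], [0, 0, 0, 0, 0, 0, 4.6], [0, 0, 0, 0, 0, 0, 4.6], [0, 0, -2, 0, 0, 0, 4.6], [0, 0, -4, 0, 0, 0, 4.6]]
  ]
}}

```text
time: 25.35
eef_pos: [0.5542, -0.0993, 0.0768]
tcp_rot: [[1.0, -0.024, -0.008], [-0.024, -1.0, 0.0], [-0.008, -0.0, -1.0]]
ft_force: [1.0, -0.2, -0.3]
finger_gap: 0.518
```

{"fn": "step_arm", "kwargs": {
  "rows": [
    [[0, 0, -4, 0, 0, 0, 4.6], [0, 0, -3, 0, 0, -0.059, 4.6], [-0.69, -4.36, 0, 0, 0, 0, 7], [-0.69, -4.36, 0, 0, 0, 0, 7], [-0.69, -4.36, 0, 0, 0, 0, 7]]
  ]
}}

```text
time: 25.85
eef_pos: [0.531, 0.0319, 0.1498]
tcp_rot: [[0.999, 0.034, 0.001], [0.034, -0.999, 0.002], [0.001, -0.002, -1.0]]
ft_force: [0.3, 0.1, -0.6]
finger_gap: 0.715
```

{"fn": "step_arm", "kwargs": {
  "rows": [
    [[-0.69, -4.36, 0, 0, 0, 0, 7], [-0.69, -4.36, 0, 0, 0, 0, 7], [-0.69, -4.36, 0, 0, 0, 0, 7], [-0.69, -4.36, 0, 0, 0, 0, 7], [-0.69, -4.36, 0, 0, 0, 0, 7]]
  ]
}}

```text
time: 26.35
eef_pos: [0.4884, 0.2494, 0.1498]
tcp_rot: [[0.999, 0.036, 0.0], [0.036, -0.999, 0.002], [0.0, -0.002, -1.0]]
ft_force: [1.0, 0.8, -0.2]
finger_gap: 0.8
```

{"fn": "step_arm", "kwargs": {
  "rows": [
    [[-0.69, -4.36, 0, 0, 0, 0, 7], [-0.69, -4.36, 0, 0, 0, 0, 7], [-0.69, -4.36, 0, 0, 0, 0, 7], [-0.69, -4.36, 0, 0, 0, 0, 7], [0, 0, 0, 0, 0, 0, 7]]
  ]
}}

```text
time: 26.85
eef_pos: [0.4542, 0.4258, 0.1494]
tcp_rot: [[0.999, 0.041, 0.001], [0.041, -0.999, 0.004], [0.001, -0.004, -1.0]]
ft_force: [-0.1, -1.2, -0.3]
finger_gap: 0.802
```

Run:
```python
from h import *
s=st();items()
p,d,c=cam('top');ps,ds,cs=cam('side')
cr=lambda a,x,y,w,h,s:cv2.resize(a[y:y+h,x:x+w],None,fx=s,fy=s,interpolation=cv2.INTER_CUBIC)
cv2.imwrite('pics/c8.png',np.hstack([cr(p,265,110,130,140,3),cr(ps,240,110,130,140,3)]))
```

```text
t 26.85 pos [0.4542 0.4258 0.1494] F [-0.0769 -1.1597 -0.2896] gap 0.8017168958999411
[[ 0.9992  0.041   0.0006]
 [ 0.041  -0.9992  0.004 ]
 [ 0.0008 -0.004  -1.    ]] q [ 57.9765  25.0089  -5.8626  -0.1078 -58.9169  34.4275]
top 357 rect [549.9 317.7] [62.7 37.4] 8.6 pca 7.7 bgr [123. 128.  86.]
top 347 rect [553.2 205.2] [62.6 37.9] 5.3 pca 7.7 bgr [127. 131.  89.]
top 163 rect [437.2 420.8] [27.9 39.3] 6.1 pca -82.4 bgr [58. 61. 98.]
top 297 rect [376.2  89.9] [29.4 74.9] 34.6 pca -59.7 bgr [ 65. 110.  53.]
top 317 rect [325.1 330.3] [75.8 29.8] 24.8 pca 21.5 bgr [ 60. 107.  48.]
top 308 rect [332.8 208.2] [75.  28.5] 25.2 pca 23.5 bgr [113.  58.  92.]
side 273 rect [455.3 421.3] [41.1 61.6] 87.5 pca -1.8 bgr [102. 105. 134.]
side 286 rect [550.7 317. ] [64.8 41.8] 6.6 pca 6.9 bgr [148. 151. 125.]
side 103 rect [293.2 504.5] [22.7  9.1] 4.5 pca 12.5 bgr [85. 86. 87.]
side 302 rect [553.9 206.7] [65.8 42.8] 6.2 pca 5.5 bgr [150. 154. 125.]
side 249 rect [326.6 331.1] [74.2 32.6] 26.0 pca 21.7 bgr [ 99. 143.  92.]
side 268 rect [333.2 206.9] [79.1 30.1] 23.3 pca 24.6 bgr [142.  92. 124.]
side 295 rect [378.3  88.3] [29.4 76.1] 32.8 pca -60.3 bgr [101. 145.  93.]
```

View pics/c8.png

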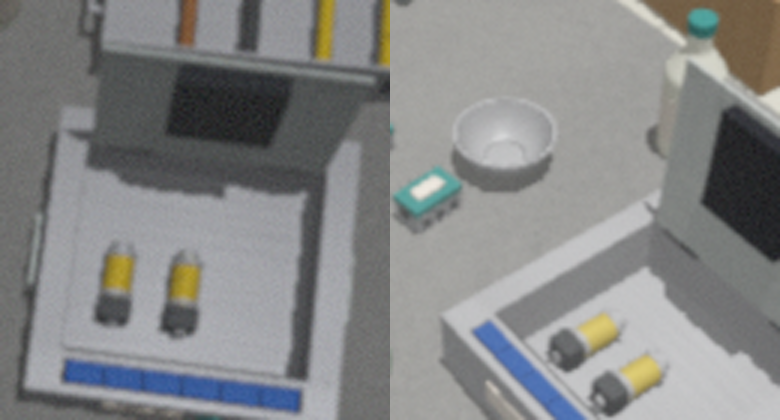

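{"fn": "step_arm", "kwargs": {
  "rows": [
    [[0, 0.25, 3.5, 0, 0, 0, 7], [0, 0, 4.5, 0, 0, 0, 7], [0, 0, 3.2, 0, 0, 0, 7], [0, 0, 1.9, 0, 0, 0, 7], [0, 0, 0.7, 0, 0, 0, 7]]
  ]
}}

```text
time: 27.55
eef_pos: [0.4544, 0.4154, 0.0086]
tcp_rot: [[0.999, 0.033, -0.005], [0.033, -0.999, -0.003], [-0.005, 0.003, -1.0]]
ft_force: [0.6, 0.5, 1.2]
finger_gap: 0.805
```

{"fn": "step_arm", "kwargs": {
  "rows": [
    [[0, 0, 0, 0, 0, 0, 5], [0, 0, 0, 0, 0, 0, 3], [0, 0, 0, 0, 0, 0, 2], [0, 0, 0, 0, 0, 0, 2], [0, 0, 0, 0, 0, 0, 2]]
  ]
}}

```text
time: 28.05
eef_pos: [0.4551, 0.4192, 0.0116]
tcp_rot: [[0.999, 0.036, -0.0], [0.036, -0.999, 0.003], [-0.0, -0.003, -1.0]]
ft_force: [-1.4, 1.7, -0.2]
finger_gap: 0.433
```

{"fn": "step_arm", "kwargs": {
  "rows": [
    [[0, 0, 0, 0, 0, 0, 2], [0, 0, -2, 0, 0, 0, 2], [0, 0, -4, 0, 0, 0, 2], [0, 0, -4, 0, 0, 0, 2], [0, 0, -4, 0, 0, 0, 2]]
  ]
}}

```text
time: 28.55
eef_pos: [0.4542, 0.4173, 0.1511]
tcp_rot: [[0.999, 0.036, -0.004], [0.036, -0.999, -0.002], [-0.004, 0.001, -1.0]]
ft_force: [0.2, -0.0, -2.7]
finger_gap: 0.413
```

{"fn": "step_arm", "kwargs": {
  "rows": [
    [[0, 0, 0, 0, 0, 0.06, 2], [0.92, 4.45, 0, 0, 0, 0, 2], [0.92, 4.45, 0, 0, 0, 0, 2], [0.92, 4.45, 0, 0, 0, 0, 2], [0.92, 4.45, 0, 0, 0, 0, 2]]
  ]
}}

```text
time: 29.05
eef_pos: [0.4866, 0.2372, 0.1497]
tcp_rot: [[1.0, -0.024, -0.004], [-0.024, -1.0, -0.001], [-0.004, 0.001, -1.0]]
ft_force: [0.2, 0.7, -0.9]
finger_gap: 0.408
```

{"fn": "step_arm", "kwargs": {
  "rows": [
    [[0.92, 4.45, 0, 0, 0, 0, 2], [0.92, 4.45, 0, 0, 0, 0, 2], [0.92, 4.45, 0, 0, 0, 0, 2], [0.92, 4.45, 0, 0, 0, 0, 2], [0.92, 4.45, 0, 0, 0, 0, 2]]
  ]
}}

```text
time: 29.55
eef_pos: [0.5272, 0.0138, 0.1497]
tcp_rot: [[1.0, -0.024, -0.004], [-0.024, -1.0, 0.0], [-0.004, -0.0, -1.0]]
ft_force: [0.0, 0.4, -1.6]
finger_gap: 0.412
```

{"fn": "step_arm", "kwargs": {
  "rows": [
    [[0.92, 4.45, 0, 0, 0, 0, 2], [0.92, 4.45, 0, 0, 0, 0, 2], [0.92, 4.45, 0, 0, 0, 0, 2], [0, 0, 0, 0, 0, 0, 2], [0, 0, 0, 0, 0, 0, 2]]
  ]
}}

```text
time: 30.05
eef_pos: [0.5513, -0.1196, 0.1491]
tcp_rot: [[1.0, -0.027, -0.004], [-0.027, -1.0, 0.001], [-0.004, -0.001, -1.0]]
ft_force: [0.2, -1.3, -2.3]
finger_gap: 0.411
```

{"fn": "step_arm", "kwargs": {
  "rows": [
    [[0, 0, 3.5, 0, 0, 0, 2], [0, 0, 4, 0, 0, 0, 2], [0, 0, 2.6, 0, 0, 0, 2], [0, 0, 1.3, 0, 0, 0, 2], [0, 0, 0.6, 0, 0, 0, 2]]
  ]
}}

```text
time: 30.55
eef_pos: [0.5544, -0.1174, 0.0381]
tcp_rot: [[1.0, -0.017, 0.001], [-0.017, -1.0, -0.003], [0.001, 0.003, -1.0]]
ft_force: [-22.0, 8.0, 74.2]
finger_gap: 0.41
```

{"fn": "step_arm", "kwargs": {
  "rows": [
    [[0, 0, -2, 0, 0, 0, 2], [0, 0, -4, 0, 0, 0, 2], [0, 0, -4, 0, 0, 0, 2], [0, 4.5, -2, 0, 0, 0, 2], [0, 0, 0, 0, 0, 0, 2]]
  ]
}}

```text
time: 31.05
eef_pos: [0.5533, -0.1649, 0.1541]
tcp_rot: [[1.0, -0.025, 0.006], [-0.025, -1.0, -0.001], [0.006, 0.001, -1.0]]
ft_force: [-0.1, 0.3, -1.6]
finger_gap: 0.41
```

Run:
```python
from h import *
s=st()
p,d,c=cam('top');ps,ds,cs=cam('side')
cr=lambda a,x,y,w,h,s:cv2.resize(a[y:y+h,x:x+w],None,fx=s,fy=s,interpolation=cv2.INTER_CUBIC)
cv2.imwrite('pics/c9.png',np.hstack([cr(p,265,110,130,140,3),cr(ps,240,110,130,140,3)]))
```

```text
t 31.05 pos [ 0.5533 -0.1649  0.1541] F [-0.0625  0.3244 -1.5955] gap 0.41007766390131994
[[ 0.9997 -0.0246  0.0058]
 [-0.0246 -0.9997 -0.001 ]
 [ 0.0059  0.0008 -1.    ]] q [ -0.5027  20.5798 -12.3034   0.0645 -56.7816  89.0563]
```

View pics/c9.png

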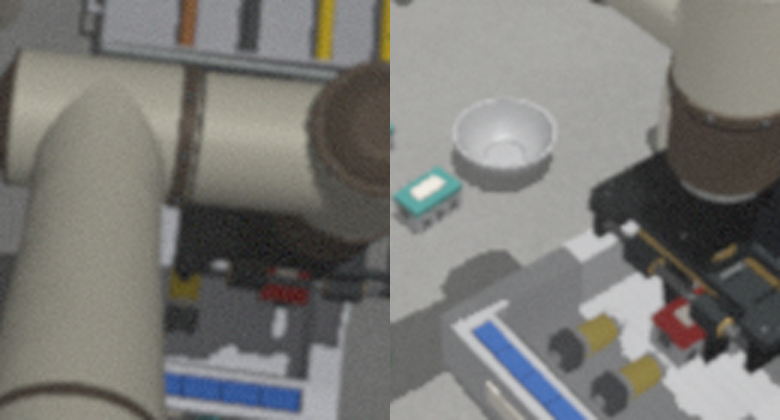

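{"fn": "step_arm", "kwargs": {
  "rows": [
    [[0, 0, 3.5, 0, 0, 0, 2], [0, 0, 4, 0, 0, 0, 2], [0, 0, 3, 0, 0, 0, 2], [0, 0, 1.7, 0, 0, 0, 2], [0, 0, 0, 0, 0, 0, 2]]
  ]
}}

```text
time: 31.65
eef_pos: [0.5476, -0.1617, 0.0239]
tcp_rot: [[1.0, -0.023, -0.012], [-0.023, -1.0, 0.001], [-0.012, -0.001, -1.0]]
ft_force: [-1.1, 0.2, -1.7]
finger_gap: 0.411
```

{"fn": "step_arm", "kwargs": {
  "rows": [
    [[0, 0, 0.3, 0, 0, 0, 2], [0, 0, 0.2, 0, 0, 0, 2], [0, 0, 0.2, 0, 0, 0, 2], [0, 0, 0, 0, 0, 0, 2], [0, 0, 0, 0, 0, 0, 2]]
  ]
}}

```text
time: 32.15
eef_pos: [0.5513, -0.1634, 0.0216]
tcp_rot: [[1.0, -0.024, -0.001], [-0.024, -1.0, 0.0], [-0.001, -0.0, -1.0]]
ft_force: [0.4, -0.3, -2.1]
finger_gap: 0.413
```

{"fn": "step_arm", "kwargs": {
  "rows": [
    [[0, 0, 0.2, 0, 0, 0, 2], [0, 0, 0.2, 0, 0, 0, 2], [0, 0, 0, 0, 0, 0, 2], [0, 0, 0, 0, 0, 0, 2], [0, 0, 0, 0, 0, 0, 2]]
  ]
}}

```text
time: 32.65
eef_pos: [0.551, -0.1633, 0.017]
tcp_rot: [[1.0, -0.024, -0.002], [-0.024, -1.0, 0.0], [-0.002, -0.0, -1.0]]
ft_force: [-0.2, -0.3, -1.5]
finger_gap: 0.414
```

Run:
```python
from h import *
st()
ps,ds,cs=cam('side');C=cloud(cs,ds);hsv=cv2.cvtColor(ps,cv2.COLOR_BGR2HSV)
m=((hsv[...,0]<8)|(hsv[...,0]>172))&(hsv[...,1]>120)&(C[...,1]<-0.1)&(C[...,1]>-0.25)&(C[...,0]>0.45)&(C[...,0]<0.65)
Q=C[m];print(len(Q),Q.min(0),Q.max(0),np.percentile(Q[:,2],[10,50,90,97]))
```

```text
t 32.65 pos [ 0.551  -0.1633  0.017 ] F [-0.1882 -0.3079 -1.5293] gap 0.41421854076292725
[[ 0.9997 -0.0242 -0.002 ]
 [-0.0242 -0.9997  0.0005]
 [-0.002  -0.0004 -1.    ]] q [ -0.3828  30.2103 -20.2428  -0.0418 -39.6624  89.0267]
94 [ 0.5129 -0.1953  0.0484] [ 0.5616 -0.1439  0.1142] [0.0512 0.0535 0.0564 0.0642]
```

{"fn": "step_arm", "kwargs": {
  "rows": [
    [[0, 0, 0.2, 0, 0, 0, 2], [0, 0, 0.2, 0, 0, 0, 2], [0, 0, 0, 0, 0, 0, 2], [0, 0, 0, 0, 0, 0, 3.2], [0, 0, 0, 0, 0, 0, 4.6]]
  ]
}}

```text
time: 33.2
eef_pos: [0.5512, -0.1634, 0.0132]
tcp_rot: [[1.0, -0.024, -0.001], [-0.024, -1.0, 0.0], [-0.001, -0.0, -1.0]]
ft_force: [0.8, 0.1, -0.4]
finger_gap: 0.45
```

{"fn": "step_arm", "kwargs": {
  "rows": [
    [[0, 0, 0, 0, 0, 0, 4.6], [0, 0, -2, 0, 0, 0, 4.6], [0, 0, -4, 0, 0, 0, 4.6], [0, 0, -4, 0, 0, 0, 4.6], [0, 0, -4, 0, 0, 0, 4.6]]
  ]
}}

```text
time: 33.7
eef_pos: [0.5512, -0.1635, 0.1549]
tcp_rot: [[1.0, -0.024, -0.002], [-0.024, -1.0, 0.0], [-0.002, -0.0, -1.0]]
ft_force: [1.6, 0.1, 0.5]
finger_gap: 0.529
```

{"fn": "step_arm", "kwargs": {
  "rows": [
    [[0, -4, -4, 0, 0, 0, 8], [0, -4, -4, 0, 0, 0, 8], [0, -4, -3, 0, 0, 0, 8], [0, -4, -3, 0, 0, 0, 8], [0, -4, -3, 0, 0, 0, 8]]
  ]
}}

```text
time: 34.2
eef_pos: [0.5558, 0.0286, 0.3158]
tcp_rot: [[1.0, -0.024, -0.001], [-0.024, -1.0, 0.001], [-0.001, -0.001, -1.0]]
ft_force: [0.6, 0.2, -0.0]
finger_gap: 0.875
```

{"fn": "step_arm", "kwargs": {
  "rows": [
    [[4, -4, 0, 0, 0, 0, 8], [4, -4, 0, 0, 0, 0, 8], [4, -4, 0, 0, 0, 0, 8], [4, 0, 0, 0, 0, 0, 8], [3, 0, 0, 0, 0, 0, 8]]
  ]
}}

```text
time: 34.7
eef_pos: [0.7363, 0.1305, 0.3126]
tcp_rot: [[1.0, -0.022, -0.002], [-0.022, -1.0, 0.0], [-0.003, -0.0, -1.0]]
ft_force: [0.7, 0.2, 0.7]
finger_gap: 0.918
```

Run:
```python
from h import *
s=st()
hatchang()
p,d,c=cam('top');ps,ds,cs=cam('side')
cr=lambda a,x,y,w,h,s:cv2.resize(a[y:y+h,x:x+w],None,fx=s,fy=s,interpolation=cv2.INTER_CUBIC)
cv2.imwrite('pics/c10.png',np.hstack([cr(p,265,110,130,140,3),cr(ps,270,110,130,140,3)]))
for n,(p,d,c) in dict(top=(p,d,c),side=(ps,ds,cs)).items():
    C=cloud(c,d);hsv=cv2.cvtColor(p,cv2.COLOR_BGR2HSV)
    m=((C[...,2]>0.018)&(C[...,2]<0.068)&(C[...,0]>0.49)&(C[...,0]<0.63)&(C[...,1]>-0.2)&(C[...,1]<0.0)).astype(np.uint8)
    k,l,st_,ce=cv2.connectedComponentsWithStats(m)
    for i in range(1,k):
        if st_[i,4]>60:
            Q=C[l==i];print(n,st_[i,4],cv2.minAreaRect(Q[:,:2].astype(np.float32)*1000),np.percentile(Q[:,2],[50,95]),p[l==i].mean(0))
```

```text
t 34.7 pos [0.7363 0.1305 0.3126] F [0.6894 0.217  0.6721] gap 0.9183528970356578
[[ 0.9997 -0.0223 -0.0025]
 [-0.0223 -0.9998  0.0002]
 [-0.0025 -0.0002 -1.    ]] q [ 22.3607  33.2457  31.3776  -0.0665 -88.2592  66.3657]
-0.19 453 th 1.6491614208298286 x@74 0.6671532184345874
-0.02 361 th 1.6504633858377171 x@74 0.6713745412233518
top 280 ((557.6442260742188, -36.262367248535156), (29.74151039123535, 78.6321792602539), 88.8211669921875) [0.0364 0.0422] [ 80.9929 107.8964 114.4036]
top 287 ((555.0076293945312, -97.38475799560547), (28.95066261291504, 79.1055908203125), 88.52141571044922) [0.0359 0.0417] [ 79.9512 107.2962 113.8432]
top 350 ((547.3919067382812, -162.70323181152344), (38.16667175292969, 65.93445587158203), 88.18025207519531) [0.0433 0.0481] [ 85.3514  88.4971 149.6943]
side 282 ((559.2208251953125, -38.27212142944336), (30.942052841186523, 79.3276596069336), 86.27325439453125) [0.0371 0.0427] [123.7766 149.305  154.8156]
side 304 ((556.5333251953125, -98.02042388916016), (80.1649398803711, 29.73842430114746), 0.16346877813339233) [0.037  0.0424] [123.9836 149.8849 155.7138]
side 429 ((547.8012084960938, -163.00457763671875), (39.52743148803711, 64.43152618408203), 86.36466979980469) [0.0445 0.0486] [117.6667 120.6061 177.9767]
```

View pics/c10.png

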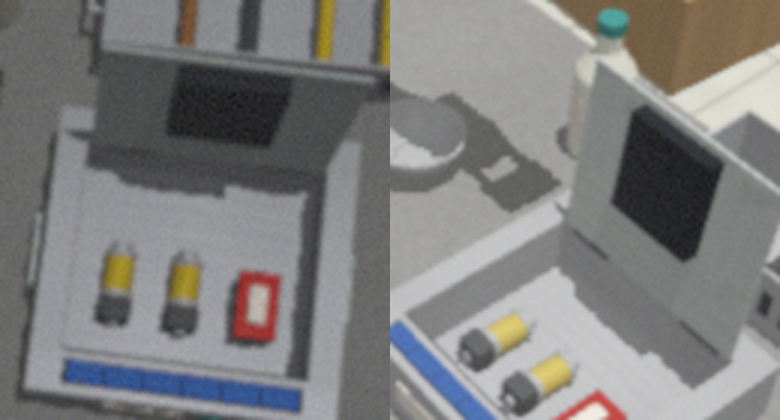

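{"fn": "step_arm", "kwargs": {
  "rows": [
    [[-0.27, 4, 0, 0, 0, 0, 4], [-0.27, 4, 0, 0, 0, 0, 1], [-0.27, 4, 0, 0, 0, 0, 0], [-0.27, 4, 0, 0, 0, 0, 0], [0, 0, 0, 0, 0, 0, 0]]
  ]
}}

```text
time: 35.35
eef_pos: [0.7183, -0.0357, 0.3157]
tcp_rot: [[1.0, -0.03, -0.0], [-0.03, -1.0, -0.0], [-0.0, 0.0, -1.0]]
ft_force: [0.5, 0.1, 0.0]
finger_gap: 0.551
```

{"fn": "step_arm", "kwargs": {
  "rows": [
    [[0, 0, 3, 0, 0, 0, 0], [0, 0, 3, 0, 0, 0, 0], [0, 0, 2, 0, 0, 0, 0], [0, 0, 0.8, 0, 0, 0, 0], [0, 0, 0, 0, 0, 0, 0]]
  ]
}}

```text
time: 35.85
eef_pos: [0.7191, -0.0303, 0.2252]
tcp_rot: [[1.0, -0.024, -0.003], [-0.024, -1.0, 0.0], [-0.003, -0.0, -1.0]]
ft_force: [0.9, 0.6, -0.2]
finger_gap: 0.09
```

Run:
```python
from h import *
s=st()
P=np.array(s['eef_pos'])[[0,2]]
hx=0.673;ss=0.15
ths=np.r_[np.linspace(1.65,0.3,26),np.linspace(0.3,-0.02,16)[1:]]
K=np.stack([hx-ss*np.cos(ths)+0.010,0.074+ss*np.sin(ths)],-1)
D=np.diff(np.vstack([P,K]),axis=0)*100
print(K[0],'first',D[0].round(2))
for i in range(1,len(D),5): print([[float(round(d[0],2)),0,float(round(-d[1],2))] for d in D[i:i+5]])
```

```text
t 35.85 pos [ 0.7191 -0.0303  0.2252] F [ 0.9165  0.552  -0.2331] gap 0.09000309588168666
[[ 0.9997 -0.0236 -0.0034]
 [-0.0236 -0.9997  0.0003]
 [-0.0034 -0.0002 -1.    ]] q [ 10.397   31.5656  16.428   -0.0524 -75.0524  78.2626]
[0.6949 0.2235] first [-2.42 -0.16]
[[-0.81, 0, -0.04], [-0.81, 0, 0.0], [-0.81, 0, 0.05], [-0.81, 0, 0.09], [-0.8, 0, 0.13]]
[[-0.79, 0, 0.18], [-0.78, 0, 0.22], [-0.77, 0, 0.26], [-0.75, 0, 0.3], [-0.73, 0, 0.34]]
[[-0.72, 0, 0.38], [-0.69, 0, 0.42], [-0.67, 0, 0.45], [-0.64, 0, 0.49], [-0.62, 0, 0.52]]
[[-0.59, 0, 0.56], [-0.56, 0, 0.59], [-0.52, 0, 0.62], [-0.49, 0, 0.64], [-0.46, 0, 0.67]]
[[-0.42, 0, 0.69], [-0.38, 0, 0.71], [-0.34, 0, 0.73], [-0.3, 0, 0.75], [-0.26, 0, 0.77]]
[[-0.09, 0, 0.31], [-0.08, 0, 0.31], [-0.08, 0, 0.31], [-0.07, 0, 0.31], [-0.06, 0, 0.31]]
[[-0.06, 0, 0.31], [-0.05, 0, 0.32], [-0.04, 0, 0.32], [-0.04, 0, 0.32], [-0.03, 0, 0.32]]
[[-0.02, 0, 0.32], [-0.02, 0, 0.32], [-0.01, 0, 0.32], [-0.0, 0, 0.32], [0.0, 0, 0.32]]
```

{"fn": "step_arm", "kwargs": {
  "rows": [
    [[-0.8, 0, 0.05, 0, 0, 0, 0], [-0.8, 0, 0.05, 0, 0, 0, 0], [-0.8, 0, 0.05, 0, 0, 0, 0], [-0.8, 0, 0, 0, 0, 0, 0], [-0.8, 0, 0, 0, 0, 0, 0]]
  ]
}}

```text
time: 36.35
eef_pos: [0.6808, -0.0296, 0.2261]
tcp_rot: [[1.0, -0.024, 0.004], [-0.024, -1.0, 0.001], [0.004, -0.001, -1.0]]
ft_force: [4.1, 1.0, 3.5]
finger_gap: 0.006
```

{"fn": "step_arm", "kwargs": {
  "rows": [
    [[-0.81, 0, 0.05, 0, 0, 0, 0], [-0.81, 0, 0.09, 0, 0, 0, 0], [-0.8, 0, 0.13, 0, 0, 0, 0], [-0.79, 0, 0.18, 0, 0, 0, 0], [-0.78, 0, 0.22, 0, 0, 0, 0]]
  ]
}}

```text
time: 36.85
eef_pos: [0.6391, -0.0288, 0.2172]
tcp_rot: [[1.0, -0.024, -0.003], [-0.024, -1.0, 0.0], [-0.003, -0.0, -1.0]]
ft_force: [3.1, 1.2, 3.4]
finger_gap: 0.003
```

```bash
python3 -c "
from h import *
st();hatchang()"
```

```text
t 36.85 pos [ 0.6391 -0.0288  0.2172] F [3.0783 1.1508 3.4453] gap 0.0027117550106413655
[[ 0.9997 -0.0243 -0.0027]
 [-0.0243 -0.9997  0.0005]
 [-0.0027 -0.0004 -1.    ]] q [ 11.8583  23.7625   2.3774  -0.062  -68.7615  76.7722]
-0.19 244 th 1.2611233535224384 x@74 0.6674170337515125
-0.02 202 th 1.280931503132742 x@74 0.6704005465177
```

{"fn": "step_arm", "kwargs": {
  "rows": [
    [[-0.77, 0, 0.26, 0, 0, 0, 0], [-0.75, 0, 0.3, 0, 0, 0, 0], [-0.73, 0, 0.34, 0, 0, 0, 0], [-0.72, 0, 0.38, 0, 0, 0, 0], [-0.69, 0, 0.42, 0, 0, 0, 0]]
  ]
}}

```text
time: 37.4
eef_pos: [0.6026, -0.0279, 0.1997]
tcp_rot: [[1.0, -0.024, -0.003], [-0.024, -1.0, 0.001], [-0.003, -0.0, -1.0]]
ft_force: [2.7, -0.1, 0.3]
finger_gap: 0.006
```

{"fn": "step_arm", "kwargs": {
  "rows": [
    [[-0.67, 0, 0.45, 0, 0, 0, 0], [-0.64, 0, 0.49, 0, 0, 0, 0], [-0.62, 0, 0.52, 0, 0, 0, 0], [-0.59, 0, 0.56, 0, 0, 0, 0], [-0.56, 0, 0.59, 0, 0, 0, 0]]
  ]
}}

```text
time: 37.9
eef_pos: [0.5721, -0.0271, 0.1739]
tcp_rot: [[1.0, -0.024, -0.002], [-0.024, -1.0, 0.0], [-0.002, -0.0, -1.0]]
ft_force: [2.7, 0.4, 0.3]
finger_gap: 0.007
```

{"fn": "step_arm", "kwargs": {
  "rows": [
    [[-0.52, 0, 0.62, 0, 0, 0, 0], [-0.49, 0, 0.64, 0, 0, 0, 0], [-0.46, 0, 0.67, 0, 0, 0, 0], [-0.42, 0, 0.69, 0, 0, 0, 0], [-0.38, 0, 0.71, 0, 0, 0, 0]]
  ]
}}

```text
time: 38.4
eef_pos: [0.5493, -0.0266, 0.1406]
tcp_rot: [[1.0, -0.024, -0.002], [-0.024, -1.0, 0.0], [-0.002, -0.0, -1.0]]
ft_force: [2.8, 0.9, 1.1]
finger_gap: 0.002
```

{"fn": "step_arm", "kwargs": {
  "rows": [
    [[-0.34, 0, 0.6, 0, 0, 0, 0], [-0.3, 0, 0.6, 0, 0, 0, 0], [-0.24, 0, 0.6, 0, 0, 0, 0], [-0.09, 0, 0.4, 0, 0, 0, 0], [-0.08, 0, 0.31, 0, 0, 0, 0]]
  ]
}}

```text
time: 38.9
eef_pos: [0.5384, -0.0264, 0.1155]
tcp_rot: [[1.0, -0.025, -0.004], [-0.025, -1.0, 0.0], [-0.004, -0.0, -1.0]]
ft_force: [0.3, 0.5, 1.2]
finger_gap: 0.005
```

{"fn": "step_arm", "kwargs": {
  "rows": [
    [[-0.08, 0, 0.31, 0, 0, 0, 0], [-0.07, 0, 0.31, 0, 0, 0, 0], [-0.06, 0, 0.31, 0, 0, 0, 0], [-0.06, 0, 0.31, 0, 0, 0, 0], [-0.05, 0, 0.31, 0, 0, 0, 0]]
  ]
}}

```text
time: 39.4
eef_pos: [0.5358, -0.0263, 0.1003]
tcp_rot: [[1.0, -0.024, -0.003], [-0.024, -1.0, 0.0], [-0.003, -0.0, -1.0]]
ft_force: [-1.0, -0.3, 1.2]
finger_gap: 0.005
```

{"fn": "step_arm", "kwargs": {
  "rows": [
    [[-0.03, 0, 0.3, 0, 0, 0, 0], [-0.03, 0, 0.3, 0, 0, 0, 0], [-0.02, 0, 0.3, 0, 0, 0, 0], [-0.02, 0, 0.3, 0, 0, 0, 0], [-0.02, 0, 0.3, 0, 0, 0, 0]]
  ]
}}

```text
time: 39.9
eef_pos: [0.5347, -0.0262, 0.0853]
tcp_rot: [[1.0, -0.024, -0.002], [-0.024, -1.0, 0.0], [-0.002, -0.0, -1.0]]
ft_force: [-1.5, 0.9, 1.6]
finger_gap: 0.002
```

{"fn": "step_arm", "kwargs": {
  "rows": [
    [[0, 0, 0.25, 0, 0, 0, 0], [0, 0, 0.25, 0, 0, 0, 0], [0, 0, 0.25, 0, 0, 0, 0], [0, 0, 0.25, 0, 0, 0, 0], [0, 0, 0.2, 0, 0, 0, 0]]
  ]
}}

```text
time: 40.4
eef_pos: [0.5348, -0.0261, 0.0743]
tcp_rot: [[1.0, -0.024, -0.002], [-0.024, -1.0, 0.0], [-0.002, 0.0, -1.0]]
ft_force: [-6.5, 1.9, 17.3]
finger_gap: 0.006
```

{"fn": "step_arm", "kwargs": {
  "rows": [
    [[0, 0, 0.2, 0, 0, 0, 0], [0, 0, 0.2, 0, 0, 0, 0], [0, 0, 0, 0, 0, 0, 0], [0, 0, 0, 0, 0, 0, 0], [0, 0, 0, 0, 0, 0, 0]]
  ]
}}

```text
time: 40.9
eef_pos: [0.5348, -0.0262, 0.0742]
tcp_rot: [[1.0, -0.022, -0.001], [-0.022, -1.0, -0.0], [-0.001, 0.0, -1.0]]
ft_force: [-11.1, 3.4, 28.4]
finger_gap: 0.007
```

```bash
cat >> h.py <<'E'
def plate():
    ps,ds,cs=cam('side');C=cloud(cs,ds)
    m=(C[...,0]>0.49)&(C[...,0]<0.65)&(C[...,1]>-0.195)&(C[...,1]<-0.15)&(C[...,2]>0.05)&(C[...,2]<0.13)
    Q=C[m];k=np.polyfit(Q[:,0],Q[:,2],1);print('plate slope(th~-)',k[0],'z@.485',np.polyval(k,0.485),len(Q))
    m=(C[...,0]>0.49)&(C[...,0]<0.66)&(abs(C[...,1]+0.102)<0.04)&(C[...,2]>0.085)&(C[...,2]<0.14)
    Q=C[m];print('ring',len(Q),Q.min(0) if len(Q) else '',Q.max(0) if len(Q) else '')
    return ps
E
python3 -c "
from h import *
st();plate()"
```

```text
t 40.9 pos [ 0.5348 -0.0262  0.0742] F [-11.0735   3.4387  28.434 ] gap 0.006798808778571799
[[ 0.9997 -0.0224 -0.0009]
 [-0.0224 -0.9997 -0.0004]
 [-0.0009  0.0004 -1.    ]] q [ 14.5704  22.5438 -23.1293   0.0151 -44.3836  74.1342]
plate slope(th~-) 0.0029621212798077046 z@.485 0.07531303166359196 913
ring 66 [ 0.5797 -0.1343  0.0871] [ 0.5898 -0.0788  0.1309]
```

{"fn": "step_arm", "kwargs": {
  "rows": [
    [[0, 0, -2, 0, 0, 0, 0], [0, 0, -4, 0, 0, 0, 0], [0, 0, -3.5, 0, 0, 0, 0], [2.73, 2.5, 0, 0, 0, 0, 0], [2.73, 2.5, 0, 0, 0, 0, 0]]
  ]
}}

```text
time: 41.45
eef_pos: [0.5901, -0.0773, 0.1668]
tcp_rot: [[1.0, -0.022, 0.003], [-0.022, -1.0, 0.001], [0.003, -0.001, -1.0]]
ft_force: [0.4, 0.0, -0.3]
finger_gap: 0.007
```

{"fn": "step_arm", "kwargs": {
  "rows": [
    [[2.73, 2.5, 0, 0, 0, 0, 0], [0, 0, 0, 0, 0, 0, 0], [0, 0, 2, 0, 0, 0, 0], [0, 0, 2, 0, 0, 0, 0], [0, 0, 0.3, 0, 0, 0, 0]]
  ]
}}

```text
time: 41.95
eef_pos: [0.6129, -0.1028, 0.1184]
tcp_rot: [[1.0, -0.025, -0.007], [-0.025, -1.0, 0.001], [-0.008, -0.001, -1.0]]
ft_force: [-0.4, -0.3, -0.1]
finger_gap: 0.006
```

Run:
```python
from h import *
s=st();P=np.array(s['eef_pos'])[[0,2]]
a=np.radians(np.linspace(90,0,16))
K=np.stack([.585-.052*np.cos(a)+.014*np.sin(a),.070+.044*np.sin(a)+.004*np.cos(a)],-1)
print('first',(K[0]-P)*100)
D=np.diff(K,axis=0)*100
for i in range(0,15,5): print([[float(round(d[0],2)),0,float(round(-d[1],2))] for d in D[i:i+5]])
```

```text
t 41.95 pos [ 0.6129 -0.1028  0.1184] F [-0.4336 -0.2739 -0.0839] gap 0.005519279113395518
[[ 0.9997 -0.0249 -0.0075]
 [-0.0249 -0.9997  0.001 ]
 [-0.0075 -0.0008 -1.    ]] q [  5.3254  26.9142  -7.6274  -0.1158 -55.8803  83.3122]
first [-1.3899 -0.4431]
[[-0.55, 0, -0.02], [-0.56, 0, 0.03], [-0.56, 0, 0.08], [-0.56, 0, 0.13], [-0.55, 0, 0.17]]
[[-0.54, 0, 0.22], [-0.52, 0, 0.26], [-0.49, 0, 0.3], [-0.46, 0, 0.33], [-0.42, 0, 0.36]]
[[-0.38, 0, 0.39], [-0.33, 0, 0.41], [-0.28, 0, 0.43], [-0.23, 0, 0.45], [-0.17, 0, 0.46]]
```

{"fn": "step_arm", "kwargs": {
  "rows": [
    [[-0.7, 0, 0.22, 0, 0, 0, 0], [-0.7, 0, 0.22, 0, 0, 0, 0], [-0.55, 0, -0.02, 0, 0, 0, 0], [-0.56, 0, 0.03, 0, 0, 0, 0], [-0.56, 0, 0.08, 0, 0, 0, 0]]
  ]
}}

```text
time: 42.45
eef_pos: [0.5842, -0.1022, 0.117]
tcp_rot: [[1.0, -0.024, -0.0], [-0.024, -1.0, 0.001], [-0.0, -0.001, -1.0]]
ft_force: [-0.4, 0.4, -0.0]
finger_gap: 0.006
```

{"fn": "step_arm", "kwargs": {
  "rows": [
    [[-0.56, 0, 0.13, 0, 0, 0, 0], [-0.55, 0, 0.17, 0, 0, 0, 0], [-0.54, 0, 0.22, 0, 0, 0, 0], [-0.52, 0, 0.26, 0, 0, 0, 0], [-0.49, 0, 0.3, 0, 0, 0, 0]]
  ]
}}

```text
time: 42.95
eef_pos: [0.5571, -0.1018, 0.1053]
tcp_rot: [[1.0, -0.024, -0.002], [-0.024, -1.0, 0.0], [-0.002, -0.0, -1.0]]
ft_force: [-0.5, 0.3, 0.7]
finger_gap: 0.003
```

{"fn": "step_arm", "kwargs": {
  "rows": [
    [[-0.46, 0, 0.33, 0, 0, 0, 0], [-0.42, 0, 0.36, 0, 0, 0, 0], [-0.38, 0, 0.39, 0, 0, 0, 0], [-0.33, 0, 0.41, 0, 0, 0, 0], [-0.28, 0, 0.43, 0, 0, 0, 0]]
  ]
}}

```text
time: 43.45
eef_pos: [0.5386, -0.1013, 0.0859]
tcp_rot: [[1.0, -0.024, -0.002], [-0.024, -1.0, 0.001], [-0.002, -0.0, -1.0]]
ft_force: [0.3, 0.4, 0.3]
finger_gap: 0.006
```

{"fn": "step_arm", "kwargs": {
  "rows": [
    [[-0.23, 0, 0.4, 0, 0, 0, 0], [-0.17, 0, 0.4, 0, 0, 0, 0], [0, 0, 0.2, 0, 0, 0, 0], [0, 0, 0.1, 0, 0, 0, 0], [0, 0, 0, 0, 0, 0, 0]]
  ]
}}

```text
time: 43.95
eef_pos: [0.5348, -0.1012, 0.0751]
tcp_rot: [[1.0, -0.024, -0.002], [-0.024, -1.0, 0.0], [-0.002, -0.0, -1.0]]
ft_force: [-0.0, -0.3, -0.7]
finger_gap: 0.008
```

```bash
python3 -c "
from h import *
st();plate()"
```

```text
t 43.95 pos [ 0.5348 -0.1012  0.0751] F [-0.0075 -0.2647 -0.7496] gap 0.007723224063636282
[[ 0.9997 -0.0243 -0.0024]
 [-0.0243 -0.9997  0.0005]
 [-0.0024 -0.0004 -1.    ]] q [  6.3334  23.225  -21.7351  -0.0597 -45.1716  82.3145]
plate slope(th~-) 0.0015380947144223035 z@.485 0.0753853155916842 886
ring 46 [ 0.5231 -0.114   0.0861] [ 0.544 -0.093  0.116]
```

{"fn": "step_arm", "kwargs": {
  "rows": [
    [[0, 0, 0.1, 0, 0, 0, 0], [0, 0, 0.1, 0, 0, 0, 0], [0, 0, 0.1, 0, 0, 0, 0], [0, 0, 0.1, 0, 0, 0, 0], [0, 0, 0, 0, 0, 0, 0]]
  ]
}}

```text
time: 44.5
eef_pos: [0.5353, -0.1012, 0.0736]
tcp_rot: [[1.0, -0.023, -0.001], [-0.023, -1.0, -0.0], [-0.001, 0.0, -1.0]]
ft_force: [-3.8, 1.8, 12.9]
finger_gap: 0.002
```

{"fn": "step_arm", "kwargs": {
  "rows": [
    [[0, 0, 0, 0, 0, 0, 0], [0, 0, -2, 0, 0, 0, 0], [0, 0, -4, 0, 0, 0, 0], [0, 0, -4, 0, 0, 0, 2], [0, 0, -3, 0, 0, 0, 4]]
  ]
}}

```text
time: 45.0
eef_pos: [0.5358, -0.1013, 0.204]
tcp_rot: [[1.0, -0.024, 0.001], [-0.024, -1.0, 0.0], [0.001, -0.0, -1.0]]
ft_force: [0.9, -0.8, -0.0]
finger_gap: 0.11
```

{"fn": "step_arm", "kwargs": {
  "rows": [
    [[0, 4, 0, 0, 0, -0.15, 6], [0, 4, 0, 0, 0, 0, 6], [0, 4, 0, 0, 0, 0, 6], [0, 4, 0, 0, 0, 0, 6], [0, 4, 0, 0, 0, 0, 6]]
  ]
}}

```text
time: 45.5
eef_pos: [0.5536, -0.3005, 0.2011]
tcp_rot: [[0.993, 0.122, -0.002], [0.122, -0.993, 0.001], [-0.002, -0.001, -1.0]]
ft_force: [1.3, 0.6, 0.5]
finger_gap: 0.556
```

Run:
```python
from h import *
st();ps=plate();p,d,c=cam('top')
cr=lambda a,x,y,w,h,s:cv2.resize(a[y:y+h,x:x+w],None,fx=s,fy=s,interpolation=cv2.INTER_CUBIC)
cv2.imwrite('pics/c11.png',np.hstack([cr(p,265,140,130,130,3),cr(ps,255,165,150,130,3)]))
```

```text
t 45.5 pos [ 0.5536 -0.3005  0.2011] F [1.2833 0.5757 0.5058] gap 0.5560548858025234
[[ 0.9926  0.1217 -0.0019]
 [ 0.1217 -0.9926  0.0006]
 [-0.0018 -0.0009 -1.    ]] q [-13.8021  23.4221  -0.5521  -0.0113 -66.1386 110.7953]
plate slope(th~-) 0.00014415895818524574 z@.485 0.07563935139373906 910
ring 0
```

View pics/c11.png

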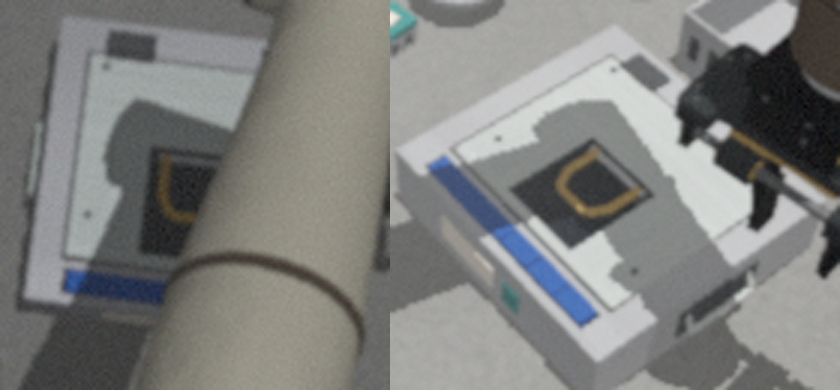

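{"fn": "step_arm", "kwargs": {
  "rows": [
    [[0, 0, 0, 0, 0, 0.131, 6], [0, 0, 0, 0, 0, 0.131, 6], [0, 0, 0, 0, 0, 0.131, 6], [-2.81, 2.93, 0, 0, 0, 0, 6], [-2.81, 2.93, 0, 0, 0, 0, 6]]
  ]
}}

```text
time: 46.1
eef_pos: [0.4835, -0.3397, 0.2007]
tcp_rot: [[0.964, -0.266, -0.003], [-0.266, -0.964, 0.001], [-0.003, -0.0, -1.0]]
ft_force: [-0.1, 0.3, 0.4]
finger_gap: 0.693
```

{"fn": "step_arm", "kwargs": {
  "rows": [
    [[-2.81, 2.93, 0, 0, 0, 0, 6], [0, 0, 0, 0, 0, 0, 6], [0, 0, 0, 0, 0, 0, 6], [0, 0, 0, 0, 0, 0, 6], [0, 0, 0, 0, 0, 0, 6]]
  ]
}}

```text
time: 46.6
eef_pos: [0.4498, -0.3605, 0.2012]
tcp_rot: [[0.964, -0.267, -0.002], [-0.267, -0.964, 0.001], [-0.002, -0.0, -1.0]]
ft_force: [-0.2, -0.3, -0.4]
finger_gap: 0.689
```

Run:
```python
from h import *
st()
for n in ('side','top'):
    p,d,c=cam(n);C=cloud(c,d);g=p.max(2)
    m=(g<80)&(abs(C[...,0]-0.448)<0.03)&(abs(C[...,1]+0.365)<0.03)
    for z0,z1 in((0.09,0.105),(0.105,0.12),(0.12,0.132),(0.132,0.146)):
        Q=C[m&(C[...,2]>z0)&(C[...,2]<z1)]
        if len(Q)>5: print(n,z0,len(Q),Q.mean(0),cv2.minAreaRect(Q[:,:2].astype(np.float32)*1000))
cr=lambda a,x,y,w,h,s:cv2.resize(a[y:y+h,x:x+w],None,fx=s,fy=s,interpolation=cv2.INTER_CUBIC)
ps=cam('side')[0];cv2.imwrite('pics/c12.png',cr(ps,310,240,110,120,4))
```

```text
t 46.6 pos [ 0.4498 -0.3605  0.2012] F [-0.2022 -0.2537 -0.3644] gap 0.6889356475092714
[[ 0.9638 -0.2666 -0.0019]
 [-0.2666 -0.9638  0.0006]
 [-0.002  -0.     -1.    ]] q [-22.6107  18.3099  -8.3546   0.0131 -63.4483  97.144 ]
side 0.09 47 [ 0.4407 -0.3701  0.0976] ((442.3194274902344, -370.7616271972656), (11.657929420471191, 29.81942367553711), 43.063438415527344)
side 0.105 49 [ 0.4408 -0.3695  0.1124] ((441.46246337890625, -371.4572448730469), (13.511626243591309, 29.264497756958008), 42.69976806640625)
side 0.12 45 [ 0.441  -0.37    0.1269] ((442.38519287109375, -370.7125549316406), (11.802370071411133, 30.494243621826172), 44.26832962036133)
side 0.132 111 [ 0.4472 -0.3665  0.1378] ((447.78515625, -366.5078125), (18.325536727905273, 28.462059020996094), 73.89398956298828)
top 0.09 24 [ 0.4406 -0.3568  0.0982] ((440.92474365234375, -357.53521728515625), (26.23123550415039, 11.177496910095215), 30.447708129882812)
top 0.105 17 [ 0.4392 -0.3561  0.1121] ((439.6850891113281, -356.55682373046875), (20.74394416809082, 9.066776275634766), 34.40930938720703)
top 0.12 21 [ 0.4386 -0.3586  0.1272] ((439.9523010253906, -363.2526550292969), (23.480884552001953, 13.904830932617188), 79.66117095947266)
top 0.132 46 [ 0.4406 -0.3643  0.1367] ((440.58258056640625, -364.2210388183594), (14.798863410949707, 22.753992080688477), 4.8640289306640625)
```

View pics/c12.png

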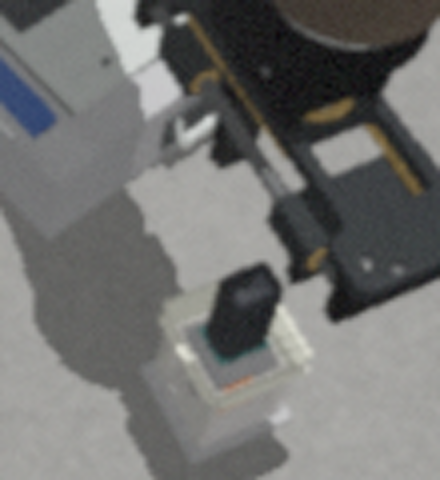

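{"fn": "step_arm", "kwargs": {
  "rows": [
    [[0, 0.5, 2, 0, 0, 0, 6], [0, 0, 3.5, 0, 0, 0, 6], [0, 0, 3, 0, 0, 0, 6], [0, 0, 1.8, 0, 0, 0, 6], [0, 0, 0.6, 0, 0, 0, 6]]
  ]
}}

```text
time: 47.25
eef_pos: [0.4464, -0.365, 0.0898]
tcp_rot: [[0.964, -0.268, -0.006], [-0.268, -0.964, 0.003], [-0.007, -0.001, -1.0]]
ft_force: [-0.0, 0.5, -0.6]
finger_gap: 0.688
```

{"fn": "step_arm", "kwargs": {
  "rows": [
    [[0, 0, 0, 0, 0, 0, 4], [0, 0, 0, 0, 0, 0, 2], [0, 0, 0, 0, 0, 0, 1], [0, 0, 0, 0, 0, 0, 1], [0, 0, 0, 0, 0, 0, 1]]
  ],
  "newtons": 50
}}

```text
time: 47.75
eef_pos: [0.4476, -0.366, 0.0931]
tcp_rot: [[0.963, -0.268, -0.001], [-0.268, -0.963, -0.0], [-0.001, 0.0, -1.0]]
ft_force: [0.5, -1.2, -0.1]
finger_gap: 0.32
```

{"fn": "step_arm", "kwargs": {
  "rows": [
    [[0, 0, 0, 0, 0, 0, 1], [0, 0, 0, 0, 0, 0, 1], [0, 0, 0, 0, 0, 0, 1], [0, 0, 0, 0, 0, 0, 1], [0, 0, 0, 0, 0, 0, 1]]
  ]
}}

```text
time: 48.25
eef_pos: [0.4475, -0.366, 0.0928]
tcp_rot: [[0.964, -0.268, -0.002], [-0.268, -0.964, 0.0], [-0.002, 0.0, -1.0]]
ft_force: [-0.8, -0.4, 4.4]
finger_gap: 0.252
```

{"fn": "step_arm", "kwargs": {
  "rows": [
    [[0, 0, -2, 0, 0, 0, 1], [0, 0, -3, 0, 0, 0, 1], [0, 0, -3, 0, 0, 0, 1], [0, 0, -2.5, 0, 0, 0, 1], [0, 0, 0, 0, 0, -0.123, 1]]
  ]
}}

```text
time: 48.75
eef_pos: [0.4492, -0.3668, 0.2006]
tcp_rot: [[0.99, -0.144, 0.004], [-0.144, -0.99, -0.003], [0.004, 0.002, -1.0]]
ft_force: [0.3, -0.9, -2.3]
finger_gap: 0.249
```

{"fn": "step_arm", "kwargs": {
  "rows": [
    [[0, 0, 0, 0, 0, -0.123, 1], [0.23, -4.29, 0, 0, 0, 0, 1], [0.22, -4.29, 0, 0, 0, 0, 1], [0.22, -4.29, 0, 0, 0, 0, 1], [0.22, -4.29, 0, 0, 0, 0, 1]]
  ]
}}

```text
time: 49.25
eef_pos: [0.4598, -0.1928, 0.1961]
tcp_rot: [[1.0, -0.026, -0.004], [-0.026, -1.0, 0.002], [-0.004, -0.002, -1.0]]
ft_force: [0.3, 0.2, -2.6]
finger_gap: 0.252
```

{"fn": "step_arm", "kwargs": {
  "rows": [
    [[0, 0, 0, 0, 0, 0, 1], [0, 0, 0, 0, 0, 0, 1], [0, 0, 0, 0, 0, 0, 1], [0, 0, 0, 0, 0, 0, 1], [0, 0, 0, 0, 0, 0, 1]]
  ]
}}

```text
time: 49.75
eef_pos: [0.4605, -0.1955, 0.1971]
tcp_rot: [[1.0, -0.027, -0.003], [-0.027, -1.0, 0.001], [-0.003, -0.001, -1.0]]
ft_force: [0.2, -0.1, -2.1]
finger_gap: 0.246
```

{"fn": "step_arm", "kwargs": {
  "rows": [
    [[0, 0, 1.6, 0, 0, 0, 1], [0, 0, 1.2, 0, 0, 0, 1], [0, 0, 0.6, 0, 0, 0, 1], [0, 0, 0.4, 0, 0, 0, 1], [0, 0, 0.2, 0, 0, 0, 1]]
  ]
}}

```text
time: 50.25
eef_pos: [0.46, -0.1953, 0.1585]
tcp_rot: [[1.0, -0.024, -0.004], [-0.024, -1.0, -0.001], [-0.004, 0.001, -1.0]]
ft_force: [-5.0, -0.1, 13.3]
finger_gap: 0.247
```

{"fn": "step_arm", "kwargs": {
  "rows": [
    [[0, 0, 0.2, 0, 0, 0, 1], [0, 0, 0.2, 0, 0, 0, 1], [0, 0, 0, 0, 0, 0, 1], [0, 0, 0, 0, 0, 0, 1], [0, 0, 0, 0, 0, 0, 1]]
  ]
}}

```text
time: 50.75
eef_pos: [0.4601, -0.1963, 0.1582]
tcp_rot: [[1.0, -0.023, -0.003], [-0.023, -1.0, -0.004], [-0.003, 0.004, -1.0]]
ft_force: [-8.6, 0.1, 22.8]
finger_gap: 0.247
```

{"fn": "step_arm", "kwargs": {
  "rows": [
    [[0, -0.77, 0, 0, 0, 0, 1], [0, -0.77, 0, 0, 0, 0, 1], [0, -0.77, 0, 0, 0, 0, 1], [0, -0.77, 0, 0, 0, 0, 1], [0, -0.77, 0, 0, 0, 0, 1]]
  ]
}}

```text
time: 51.25
eef_pos: [0.4613, -0.1579, 0.1583]
tcp_rot: [[1.0, -0.023, -0.002], [-0.023, -1.0, -0.004], [-0.002, 0.004, -1.0]]
ft_force: [-8.4, -1.7, 23.1]
finger_gap: 0.251
```

{"fn": "step_arm", "kwargs": {
  "rows": [
    [[0, -0.77, 0, 0, 0, 0, 1], [0, -0.77, 0, 0, 0, 0, 1], [0, -0.77, 0, 0, 0, 0, 1], [0, -0.77, 0, 0, 0, 0, 1], [0, -0.77, 0, 0, 0, 0, 1]]
  ]
}}

```text
time: 51.75
eef_pos: [0.4627, -0.1192, 0.1583]
tcp_rot: [[1.0, -0.023, -0.001], [-0.023, -1.0, -0.004], [-0.001, 0.004, -1.0]]
ft_force: [-7.8, -0.9, 23.1]
finger_gap: 0.249
```

{"fn": "step_arm", "kwargs": {
  "rows": [
    [[0, -0.77, 0, 0, 0, 0, 1], [0, -0.77, 0, 0, 0, 0, 1], [0, -0.77, 0, 0, 0, 0, 1], [0, -0.77, 0, 0, 0, 0, 1], [0, -0.77, 0, 0, 0, 0, 1]]
  ]
}}

```text
time: 52.25
eef_pos: [0.4639, -0.0805, 0.1583]
tcp_rot: [[1.0, -0.023, -0.001], [-0.023, -1.0, -0.004], [-0.001, 0.004, -1.0]]
ft_force: [-8.4, -0.9, 23.0]
finger_gap: 0.251
```

{"fn": "step_arm", "kwargs": {
  "rows": [
    [[0, -0.77, 0, 0, 0, 0, 1], [0, -0.77, 0, 0, 0, 0, 1], [0, -0.77, 0, 0, 0, 0, 1], [0, -0.77, 0, 0, 0, 0, 1], [0, -0.77, 0, 0, 0, 0, 1]]
  ]
}}

```text
time: 52.75
eef_pos: [0.4651, -0.0417, 0.1583]
tcp_rot: [[1.0, -0.023, -0.0], [-0.023, -1.0, -0.003], [-0.0, 0.003, -1.0]]
ft_force: [-7.7, -2.2, 24.3]
finger_gap: 0.248
```

{"fn": "step_arm", "kwargs": {
  "rows": [
    [[0, -0.77, 0, 0, 0, 0, 1], [0, -0.77, 0, 0, 0, 0, 1], [0, -0.77, 0, 0, 0, 0, 1], [0, -0.77, 0, 0, 0, 0, 1], [0, -0.77, 0, 0, 0, 0, 1]]
  ]
}}

```text
time: 53.25
eef_pos: [0.4663, -0.0029, 0.1583]
tcp_rot: [[1.0, -0.023, 0.0], [-0.023, -1.0, -0.002], [0.001, 0.002, -1.0]]
ft_force: [-8.6, -2.2, 22.7]
finger_gap: 0.252
```

{"fn": "step_arm", "kwargs": {
  "rows": [
    [[0, 0, -1, 0, 0, 0, 1], [0, 0, -3, 0, 0, 0, 1], [0, 0, -2, 0, 0, 0, 1], [0, 0, 0, 0, 0, 0, 1], [0, 0, 0, 0, 0, 0, 1]]
  ]
}}

```text
time: 53.75
eef_pos: [0.4654, -0.0021, 0.2129]
tcp_rot: [[1.0, -0.026, -0.002], [-0.026, -1.0, 0.001], [-0.002, -0.001, -1.0]]
ft_force: [0.2, 0.1, -2.8]
finger_gap: 0.249
```

```bash
cat >> h.py <<'E'
def seal():
  for n in ('side','top'):
    p,d,c=cam(n);C=cloud(c,d);hsv=cv2.cvtColor(p,cv2.COLOR_BGR2HSV)
    b=(hsv[...,0]>100)&(hsv[...,0]<125)&(hsv[...,1]>120)&(abs(C[...,0]-0.462)<0.02)
    yc=np.array([-85,-51,-17,17,51,85])/1000-0.0997
    out=[]
    for y in yc:
        m=(abs(C[...,1]-y)<0.012)
        Q=C[m&b];D=C[m&(abs(C[...,0]-0.497)<0.006)&(C[...,2]>0.06)&(C[...,2]<0.1)]
        out.append((len(Q),round(float(np.median(Q[:,2])),4) if len(Q) else None,round(float(np.median(D[:,2])),4) if len(D) else None))
    print(n,out)
E
python3 - <<'E'
from h import *
st();seal()
E
```

```text
t 53.75 pos [ 0.4654 -0.0021  0.2129] F [ 0.2236  0.1149 -2.8476] gap 0.24912186266858624
[[ 0.9997 -0.0257 -0.0021]
 [-0.0257 -0.9997  0.0014]
 [-0.0021 -0.0014 -1.    ]] q [ 19.7475   6.863  -21.7122  -0.1326 -61.5083  68.8427]
side [(51, 0.0757, 0.0751), (54, 0.0754, 0.0748), (48, 0.0759, 0.0755), (47, 0.0754, 0.0752), (0, None, 0.0757), (21, 0.0755, 0.0752)]
top [(58, 0.0737, 0.0732), (58, 0.074, 0.0735), (47, 0.0735, 0.0738), (47, 0.0735, 0.0723), (21, 0.0742, 0.0769), (8, 0.0724, None)]
```

{"fn": "step_arm", "kwargs": {
  "rows": [
    [[-0.1, 4.05, 0, 0, 0, 0, 1], [-0.1, 4.05, 0, 0, 0, 0, 1], [-0.09, 4.05, 0, 0, 0, 0, 1], [-0.1, 4.05, 0, 0, 0, 0, 1], [-0.09, 4.05, 0, 0, 0, 0, 1]]
  ]
}}

```text
time: 54.35
eef_pos: [0.4548, -0.2059, 0.2118]
tcp_rot: [[1.0, -0.025, -0.005], [-0.025, -1.0, 0.001], [-0.005, -0.001, -1.0]]
ft_force: [0.9, 0.6, -2.3]
finger_gap: 0.252
```

{"fn": "step_arm", "kwargs": {
  "rows": [
    [[-0.1, 4.05, 0, 0, 0, 0, 1], [-0.1, 4.05, 0, 0, 0, 0, 1], [-0.09, 4.05, 0, 0, 0, 0, 1], [-0.1, 4.05, 0, 0, 0, 0, 1], [0, 0, 0, 0, 0, 0.123, 1]]
  ]
}}

```text
time: 54.85
eef_pos: [0.4467, -0.3702, 0.2106]
tcp_rot: [[0.988, -0.155, -0.005], [-0.155, -0.988, 0.001], [-0.005, -0.0, -1.0]]
ft_force: [-0.4, 0.5, -2.7]
finger_gap: 0.249
```

{"fn": "step_arm", "kwargs": {
  "rows": [
    [[0, 0, 0, 0, 0, 0.123, 1], [0, 0, 0, 0, 0, 0, 1], [0, 0, 0, 0, 0, 0, 1], [0, 0, 0, 0, 0, 0, 1], [0, 0, 0, 0, 0, 0, 1]]
  ]
}}

```text
time: 55.35
eef_pos: [0.4478, -0.366, 0.2132]
tcp_rot: [[0.964, -0.266, -0.002], [-0.266, -0.964, 0.001], [-0.002, -0.0, -1.0]]
ft_force: [-0.3, 0.3, -2.5]
finger_gap: 0.253
```

{"fn": "step_arm", "kwargs": {
  "rows": [
    [[0, 0, 2.2, 0, 0, 0, 1], [0, 0, 2.2, 0, 0, 0, 1], [0, 0, 1.8, 0, 0, 0, 1], [0, 0, 1.6, 0, 0, 0, 1], [0, 0, 1.4, 0, 0, 0, 1]]
  ]
}}

```text
time: 55.85
eef_pos: [0.4476, -0.366, 0.1206]
tcp_rot: [[0.964, -0.267, -0.002], [-0.267, -0.964, 0.001], [-0.002, -0.0, -1.0]]
ft_force: [0.4, -0.8, -1.9]
finger_gap: 0.247
```

{"fn": "step_arm", "kwargs": {
  "rows": [
    [[0, 0, 1, 0, 0, 0, 1], [0, 0, 0.8, 0, 0, 0, 1], [0, 0, 0.5, 0, 0, 0, 1], [0, 0, 0.3, 0, 0, 0, 1], [0, 0, 0.1, 0, 0, 0, 1]]
  ]
}}

```text
time: 56.35
eef_pos: [0.4477, -0.3664, 0.0944]
tcp_rot: [[0.964, -0.268, -0.002], [-0.268, -0.964, 0.0], [-0.002, 0.0, -1.0]]
ft_force: [0.6, 0.3, -2.8]
finger_gap: 0.245
```

{"fn": "step_arm", "kwargs": {
  "rows": [
    [[0, 0, 0.05, 0, 0, 0, 1], [0, 0, 0, 0, 0, 0, 1], [0, 0, 0, 0, 0, 0, 1], [0, 0, 0, 0, 0, 0, 1], [0, 0, 0, 0, 0, 0, 1]]
  ]
}}

```text
time: 56.85
eef_pos: [0.4476, -0.3663, 0.094]
tcp_rot: [[0.963, -0.268, -0.002], [-0.268, -0.963, 0.0], [-0.002, 0.0, -1.0]]
ft_force: [0.1, -0.5, -2.0]
finger_gap: 0.25
```

{"fn": "step_arm", "kwargs": {
  "rows": [
    [[0, 0, 0.12, 0, 0, 0, 1], [0, 0, 0, 0, 0, 0, 1], [0, 0, 0, 0, 0, 0, 3], [0, 0, 0, 0, 0, 0, 6], [0, 0, 0, 0, 0, 0, 6]]
  ]
}}

```text
time: 57.35
eef_pos: [0.4478, -0.3664, 0.0929]
tcp_rot: [[0.963, -0.268, -0.001], [-0.268, -0.963, 0.0], [-0.001, 0.0, -1.0]]
ft_force: [-0.3, 0.5, -0.2]
finger_gap: 0.436
```

{"fn": "step_arm", "kwargs": {
  "rows": [
    [[0, 0, 0, 0, 0, 0, 6], [0, 0, -2, 0, 0, 0, 6], [0, 0, -4, 0, 0, 0, 6], [0, 0, -4, 0, 0, 0, 6], [0, 0, -4, 0, 0, 0, 6]]
  ]
}}

```text
time: 57.85
eef_pos: [0.4476, -0.3663, 0.2342]
tcp_rot: [[0.963, -0.268, -0.002], [-0.268, -0.963, 0.0], [-0.002, 0.0, -1.0]]
ft_force: [0.3, -0.1, -0.5]
finger_gap: 0.683
```

{"fn": "step_arm", "kwargs": {
  "rows": [
    [[0, -4, -2, 0, 0, 0, 6], [0, -4, -2, 0, 0, 0, 6], [0, -4, -2, 0, 0, 0, 6], [0, -4, -2, 0, 0, 0, 6], [0, -4, -2, 0, 0, 0, 6]]
  ]
}}

```text
time: 58.35
eef_pos: [0.5016, -0.1722, 0.3337]
tcp_rot: [[0.963, -0.268, -0.001], [-0.268, -0.963, 0.001], [-0.002, -0.0, -1.0]]
ft_force: [0.6, -0.6, 0.3]
finger_gap: 0.687
```

{"fn": "step_arm", "kwargs": {
  "rows": [
    [[0, -4, 0, 0, 0, 0, 6], [0, -4, 0, 0, 0, 0, 6], [0, -4, 0, 0, 0, 0, 6], [0, -4, 0, 0, 0, 0, 6], [0, -4, 0, 0, 0, 0, 6]]
  ]
}}

```text
time: 58.85
eef_pos: [0.5552, 0.0206, 0.3329]
tcp_rot: [[0.964, -0.268, -0.002], [-0.268, -0.964, 0.001], [-0.002, -0.0, -1.0]]
ft_force: [0.6, -1.4, -0.4]
finger_gap: 0.688
```

{"fn": "step_arm", "kwargs": {
  "rows": [
    [[0, -4, 0, 0, 0, 0, 6], [0, -4, 0, 0, 0, 0, 6], [0, -4, 0, 0, 0, 0, 6], [0, -4, 0, 0, 0, 0, 6], [0, 0, 0, 0, 0, 0, 6]]
  ]
}}

```text
time: 59.35
eef_pos: [0.5985, 0.1772, 0.3308]
tcp_rot: [[0.965, -0.264, -0.004], [-0.264, -0.965, 0.001], [-0.004, 0.0, -1.0]]
ft_force: [-0.4, 0.3, -0.6]
finger_gap: 0.688
```

Run:
```python
from h import *
st();seal();ps=plate();items()
p,d,c=cam('side');C=cloud(c,d);g=p.max(2)
m=(g<80)&(abs(C[...,0]-0.448)<0.03)&(abs(C[...,1]+0.365)<0.03)
for z0,z1 in((0.09,0.105),(0.105,0.12),(0.12,0.132),(0.132,0.146)):
    Q=C[m&(C[...,2]>z0)&(C[...,2]<z1)];print(z0,len(Q),Q.mean(0) if len(Q) else '')
t,_,_=cam('top')
cr=lambda a,x,y,w,h,s:cv2.resize(a[y:y+h,x:x+w],None,fx=s,fy=s,interpolation=cv2.INTER_CUBIC)
cv2.imwrite('pics/c13.png',np.hstack([cr(t,270,140,190,145,2),cr(p,250,165,190,145,2)]))
```

```text
t 59.35 pos [0.5985 0.1772 0.3308] F [-0.4043  0.2844 -0.6251] gap 0.6880769006374148
[[ 0.9646 -0.2637 -0.0035]
 [-0.2637 -0.9646  0.0005]
 [-0.0035  0.0004 -1.    ]] q [ 31.2619  19.2733  11.6203  -0.1311 -82.5033  43.467 ]
side [(54, 0.0755, 0.0755), (58, 0.0752, 0.0753), (47, 0.075, 0.0754), (47, 0.0748, 0.0741), (45, 0.0751, 0.0756), (40, 0.0755, 0.0759)]
top [(58, 0.0732, 0.0734), (57, 0.0744, 0.073), (58, 0.073, 0.0724), (57, 0.0736, 0.0728), (56, 0.0731, 0.0737), (58, 0.0737, 0.0735)]
plate slope(th~-) 0.0012442407157064186 z@.485 0.07546185175556122 907
ring 0  
top 357 rect [549.6 317.7] [63.4 37.4] 7.9 pca 7.3 bgr [70. 72. 54.]
top 342 rect [553.2 205.4] [62.3 38.1] 5.2 pca 7.0 bgr [94. 97. 65.]
top 299 rect [378.4  91.4] [29.3 74.5] 27.8 pca -60.4 bgr [ 62. 105.  51.]
top 306 rect [332.3 209.3] [74.6 29.6] 28.0 pca 25.1 bgr [108.  57.  88.]
side 282 rect [550.6 316.9] [65. 41.] 4.0 pca 6.9 bgr [109. 112.  96.]
side 96 rect [294.1 505.2] [23.3  5.4] 20.3 pca 13.7 bgr [94. 96. 96.]
side 302 rect [553.6 206.5] [67.8 41.7] 7.2 pca 4.2 bgr [126. 129. 105.]
side 246 rect [325.2 331.7] [77.9 30.8] 23.7 pca 20.7 bgr [ 80. 106.  76.]
side 267 rect [332.6 204.9] [80.  30.4] 19.9 pca 22.8 bgr [138.  86. 120.]
side 291 rect [378.9  90.7] [30.3 73.7] 29.2 pca -61.0 bgr [ 99. 142.  91.]
0.09 47 [ 0.4402 -0.3708  0.0971]
0.105 51 [ 0.441  -0.3713  0.1124]
0.12 42 [ 0.4405 -0.3713  0.1264]
0.132 107 [ 0.4465 -0.3684  0.1384]
```

View pics/c13.png

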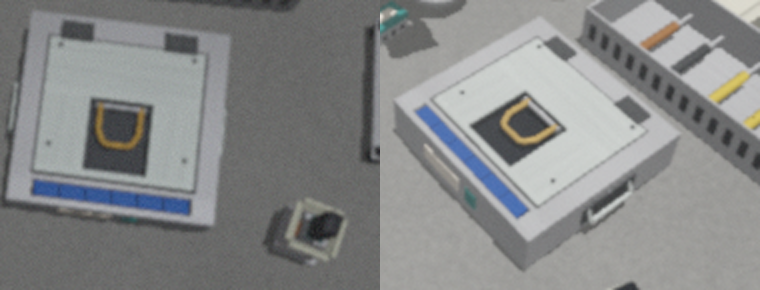

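Run:
```python
from h import *
for n in ('top','side'):
    p,d,c=cam(n);blobs(n,p,d,c,(0,140,60),(8,255,255));blobs(n,p,d,c,(172,140,60),(180,255,255));blobs(n,p,d,c,(18,100,80),(35,255,255))
print(order.hand_in())
```

```text
top px [373. 114.] n 158 mean [ 0.8276 -0.2048  0.0549] zmax 1.2822 ang 161.5 len 0.6612 0.0385 mid [ 0.5688 -0.1188]
top px [394. 116.] n 159 mean [ 0.8387 -0.2688  0.0311] zmax 0.0399 ang 179.8 len 0.0941 0.0146 mid [ 0.8393 -0.2692]
top px [328. 206.] n 152 mean [ 0.5483 -0.1014  0.072 ] zmax 0.0803 ang 85.3 len 0.0633 0.0534 mid [ 0.5539 -0.101 ]
side px [424. 208.] n 97 mean [ 0.8509 -0.2121  0.0316] zmax 0.0375 ang 179.9 len 0.0756 0.012 mid [ 0.8505 -0.2115]
side px [442. 221.] n 102 mean [ 0.8509 -0.2721  0.032 ] zmax 0.0379 ang 179.6 len 0.0753 0.0119 mid [ 0.8527 -0.2714]
side px [321. 228.] n 115 mean [ 0.551  -0.1052  0.0737] zmax 0.0804 ang 89.1 len 0.0615 0.0533 mid [ 0.5557 -0.1014]
the job is handed in; nothing more can be done
None
```

The job is done and handed in. I flipped the ring and opened the hatch fully by it (1.65 rad). The one red cassette and two yellow drills that were there are in the case. I then shut the hatch, folded the ring, rolled the seal strip with about 23 N, and put the roller back in its stand.

**Last checks:**
- **Instruments:** all three lay flat in the well when I last looked, before shutting the hatch. A final search found no red or yellow instruments left on the bench; the only yellow things were the two in the tray and the ring.
- **Hatch and ring:** the hatch is level with the deck, and nothing of the ring stands above it.
- **Seal strip:** all six links read within about 1 mm of the deck level, in both camera views.
- **Roller and other items:** the roller is upright in its stand and the teal cassettes have not moved. The bowl was not measured again at the end, but nothing was taken near it.

**What went wrong on the way:**
- **Red cassette:** I first lowered it too close to a drill because I had miscounted a move, and the wrist force read 74 N before I lifted it again. The drill stayed flat in place. The cassette slid up slightly in the grip, so I set it down again beside the drill.
- **Second drill:** a smaller 32 N touch happened while I was placing it.
- **Hatch:** I closed it by pushing gently on its outer face with the fingertips, not by the ring.

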